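# Change over the banding wheel: vase off, stacking jar on

## Task

Clear the banding wheel by moving the painted round vase to the middle of the white plaster bat. Then build the stacking jar on the middle of the wheel: red base tier first, the buff middle tier on it, the green upper tier on that and the blue knobbed lid last, each fully seated. It is fragile ware, so keep the pieces upright, set them down gently without dropping any, and do not shift the black-lidded jar.

Things in the scene. Friction and masses are not known exactly. Their poses are not given: they have to be found in the camera images.
- vase_c (a point): Round off-white vase with two thin orange bands and a small dark mouth: a ball 66 mm across on a flat foot 36 mm across, 58 mm high, 170 g. It starts standing on the banding wheel, up to 14 mm off its middle. Point: centre of the ball, 27.7 mm above the foot's underside; z up through the mouth.
- base_tier_c (a point): Base tier of the stacking jar: terracotta red with a cream line near the bottom, a straight round open cup, 66 mm outside diameter, mouth 56 mm, 54 mm high, flat underneath, 150 g. Point: on its axis half-way up, 27 mm above the underside; z up.
- middle_tier_c (a point): Middle tier: buff, red line; round open cup, outside 62 mm, mouth 52 mm, 60 mm high, 130 g. Its lowest 8 mm are a foot 51 mm across tapering to 42 mm at the bottom; the foot drops into the base tier's mouth and the shoulder above it rests on the rim. Point: on the axis half-way up, 30 mm above the foot's underside, 22 above the shoulder; seated 49 mm above the base tier's point. z up.
- upper_tier_c (a point): Upper tier: sage green, cream line; round open cup, outside 58 mm, mouth 48 mm, 56 mm high, 120 g. Its lowest 8 mm are a foot 47 mm across tapering to 38 mm, which drops into the middle tier's mouth until the shoulder rests on the rim. Point: on the axis half-way up, 28 mm above the foot's underside, 20 above the shoulder; seated 50 mm above the middle tier's point. z up.
- lid_knob (a point): Lid: dark blue, lying knob up, 46 mm high, 80 g. Lowest 6 mm: flange 43 mm across tapering to 34, drops into the upper tier's mouth. Then a 58 mm disc, its top 10 mm (edge) to 14 mm up; then a round knob 20 mm thick (23 at the tip). Point: on the knob's axis 34 mm above the underside, where fingers pinch the knob clear of the disc; seated 56 mm above the upper tier's point. z up.
- wheel_top (a point): Banding wheel (low potter's turntable): round aluminium head 150 mm across with engraved rings, on a dark cast foot fixed to the table. The head turns about its upright axis with slight friction. Point: middle of the head's upper face, 56 mm above the table; z up.
- bat_top (a point): Plaster bat: plain white round slab 124 mm across and 20 mm thick, fixed to the table, bare at the start. Point: middle of its upper face, 20 mm above the table; z up.
- jar_c (a point): Bystander, to be left where it stands: small closed jar of red-brown colour with a black lid, 51 mm across, 52 mm high, 140 g, loose, standing among the pieces. Point: its centre, 26 mm above the table.

How it is judged:
By the outcome, as a careful person would: the job done as asked, in the order asked, and still so for the second after the job is handed in, with the robot touching nothing.
It also fails if it takes over 136 s, if anything falls off the work surface, if the arm or the gripper's body presses on something with over 40 N, if the wrist force passes 120 N, or if a joint passes its speed limit or range.

## Robot

A 6-joint arm with a two-finger parallel gripper is mounted at the origin on the work surface. World frame = base frame: x ahead of the robot, y to its left, z up, the work surface at z = 0. Lengths are in m, angles in degrees, forces in N, time in s.
With the tool pointing down it reaches from about 0.4 to 0.825 m from the base axis. Payload 7 kg.
Tool frame: the origin (TCP) lies between the finger pads; the fingertips stand 19 mm ahead of it and the grasp point (between the pads) is the TCP; x points along the fingers, y is the direction in which the jaws open and shut, and the axes are right-handed (so a half turn about x gives the same grasp; the last joint's range is limited). The gripper opens to 88 mm and grips with 3 to 60 N. Pads are 19 mm wide; open, the fingers measure 130 mm over their backs; the gripper's body (78 mm by 193 mm) begins 47 mm behind the grasp point.
Start: joints at [-50.988, 20.546, 0.682, 0, -70.136, -16.507], TCP at [0.258, -0.624, 0.221] pointing down, gripper open.
Joint ranges: [-176.03, 176.03], [-82.01, 121.73], [-58.28, 71.71], [-173.87, 95.51], [-174.79, -0.11], [-173.66, 173.66]. Speed limits (degrees/s): [136.94, 136.94, 172.46, 180, 180, 180].

## Interface

Orientations are given as [roll, pitch, yaw] about the fixed x, y, z axes, in that order (R = Rz(yaw) Ry(pitch) Rx(roll)).
In Python, from plant import r gives the robot as it stands.
- The arm moves only by the tool send_rows, never from a script. Its argument "plan" is a list of rows, each a list of 2 entries, a list of its own where there are three numbers: the shift along the tool's x, y, z scaled (see below), then the turn, a rotation vector about the tool's x, y, z scaled (see below). A call has exactly 5 rows; each row is the pose to reach, as a shift and turn from the pose measured when the call began, along the tool's axes at that moment; what a row does not reach only later rows make up. The controller multiplies each number of a shift by 0.15 m and each number of a turn by pi/4 rad. A row lasts 1/10 s, in which the tool goes at most 50 mm and 8.59 degrees, less where a joint would pass 70% of its speed; a pose out of reach is approached as far as the arm can. A call with a number of a shift or a turn outside -1 to 1 is refused whole. A call with a gripper value outside its range is refused whole. "jaw" is the opening, from -1 (shut) to 1 (fully open), so that 0 is half open, set as the call begins (left out, the last holds). The fingers move at their own pace and stop on an object; "force" is the grip in N (left out, the last holds). Time passes only in rows, so rows that repeat a pose let the fingers close, or fill a call up. It gives the time, the measured TCP pose, the force and the opening at its end, in the units of the state.
- r.get_state(): the state, without advancing time (a new reading comes with each control period).
- r.capture(name): name is "scene" or "top" or "wrist"; returns a dict with "color" (400x640x3 uint8, red, green, blue), "range_z" (400x640 float32, m along the optical axis (not along the pixel's ray), 0 where there is no reading), "mtx" (3x3 intrinsics, pixels), "k1" (the pictures are not rectified: a ray, as slopes to the right and down, at radius r is drawn at 1 + k1 r^2 times it, then the intrinsics apply), "pose" (4x4, takes a point from camera to world coordinates). Camera axes: x right, y down, z forward; pixel columns grow to the right and rows downward; lengths in m; the calibration is good to about 2 mm. A picture is of the moment at which its call begins.
- r.close_job(): hands the job in, once; it reports no verdict.
Trained networks look in a picture, given as the dict that the camera call returned (one of the last four; its "shot" number tells which), for a name from the list of things; names that differ only in an ending like _2 or _b are one class to them, and where a whole thing is asked for, a point or a joint stands for the part that bears it (a point fixed in the world has none). Each returns a list of dicts, best first, with "score" (0 to 1); they miss things now and then, are a little off and sometimes report something else, mostly with a low value. They report only what shows in the picture. A call takes as long as a camera call.
- r.find_in(picture, target): "uv" ([column, row] in pixels, amid what is visible of it).
- r.trace(picture, target): "mask" (400x640 bool, what is visible of it) and "uv" ([column, row] in pixels, amid what is visible of it).
The state is a dict: "time_s": time; "joints": joint angles; "qd": joint speeds; "joint_torque": joint torques, N m; "tcp_pos": TCP position; "eef_rot": TCP orientation; "contact_force": force on the tool from outside, world axes, zero at the start; "moment": the same for the moment, N m; "gripper_width": finger opening in m.
Only numpy, scipy, OpenCV 4.12 (cv2) and the standard library are available. Lean on these libraries where they do the work, as an engineer would, in place of code of your own. Each camera call takes 0.05 s, during which the arm holds its last target. There are 200 camera calls.

## Working session

There is one attempt and no reset: what is moved stays moved. The work goes in short steps, Python scripts to look and compute and a tool call to move; the robot and the scene stay as the last step left them, time stands still between calls to the robot, and variables do not carry over. Pictures are saved under pics/ and viewed, about 12 in all and at most 16, crops included, and the job is handed in when it is done.

Besides the shell and the picture viewer there is one more tool, called in YAML: its name, and indented under it one key for each argument. send_rows: Moves the arm, as the interface text tells. Its arguments: {"type":"object","properties":{"plan":{"type":"array"},"jaw":{"type":"number"},"force":{"type":"number"}},"required":["plan"]}

```bash
mkdir -p pics; ls; cat > h.py <<'E'
import numpy as np, cv2
from plant import r
from scipy.spatial.transform import Rotation as R
def pts(c, mask):
    v,u=np.nonzero(mask&(c["range_z"]>0)); z=c["range_z"][v,u]; K=c["mtx"]
    d=np.array([c["k1"],0,0,0],float)
    n=cv2.undistortPoints(np.stack([u,v],1).astype(float)[:,None],K,d)[:,0]
    p=np.c_[n*z[:,None],z]; T=np.array(c["pose"]); return p@T[:3,:3].T+T[:3,3]
def save(c,n): cv2.imwrite("pics/"+n,c["color"][:,:,::-1])
def fit(xy,rad=None):
    from scipy.optimize import least_squares
    m=xy.mean(0)
    if rad: s=least_squares(lambda q:np.hypot(*(xy-q).T)-rad,m,loss="soft_l1",f_scale=.002)
    else: s=least_squares(lambda q:np.hypot(*(xy-q[:2]).T)-q[2],[*m,.03],loss="soft_l1",f_scale=.002)
    return s.x
E
python3 - <<'E'
from h import *
print(r.get_state())
names="vase_c base_tier_c middle_tier_c upper_tier_c lid_knob wheel_top bat_top jar_c".split()
for cam in ("top","scene"):
    c=r.capture(cam); save(c,cam+"0.png"); print(cam,np.round(c["pose"],3).tolist(),c["k1"],c["mtx"][0])
    for n in names:
        for t in r.trace(c,n)[:2]:
            p=pts(c,t["mask"])
            print(n,round(t["score"],2),np.round(t["uv"]),len(p), np.round(np.percentile(p,[2,50,98],axis=0),3).tolist() if len(p) else "")
E
```

```text
pics
{'time_s': 0.0, 'joints': array([-5.09888928e+01,  2.05899444e+01,  6.32610507e-01, -2.24697922e-02,
       -7.01348504e+01, -1.65068696e+01]), 'qd': array([ 0.03614324, -0.05838952, -0.04576822, -0.08437068, -0.09907938,
       -0.03752713]), 'joint_torque': array([-5.29430527e-04, -5.82710767e+01,  2.93052489e+01,  6.99719936e+00,
        6.86201442e-03, -1.89696289e-04]), 'tcp_pos': array([ 0.25814658, -0.62313355,  0.21992329]), 'eef_rot': array([ 93.60268531,  89.90542584, 116.09927055]), 'contact_force': array([-1.12715082,  0.75912908,  0.35201885]), 'moment': array([-0.00398124, -0.00289361, -0.07070809]), 'gripper_width': 0.08744591643608184}
top [[-0.01, -0.99, 0.141, 0.409], [-1.0, 0.013, 0.018, 0.002], [-0.02, -0.141, -0.99, 1.137], [0.0, 0.0, 0.0, 1.0]] -0.04165561622640131 [422.46222052   0.         325.71982931]
vase_c 0.97 [258. 207.] 545 [[0.524, 0.163, 0.08], [0.551, 0.19, 0.105], [0.581, 0.223, 0.116]]
base_tier_c 0.73 [485. 238.] 646 [[0.436, -0.415, 0.001], [0.467, -0.39, 0.02], [0.495, -0.352, 0.055]]
middle_tier_c 0.86 [336. 208.] 468 [[0.524, -0.025, 0.00
[... 1049 characters left out ...]
ier_c 0.57 [301. 214.] 619 [[0.528, -0.03, 0.012], [0.556, -0.001, 0.038], [0.584, 0.028, 0.061]]
upper_tier_c 0.93 [337. 120.] 377 [[0.428, 0.354, 0.011], [0.456, 0.373, 0.039], [0.481, 0.41, 0.058]]
lid_knob 0.83 [260. 208.] 351 [[0.409, -0.039, -0.002], [0.443, -0.018, 0.012], [0.465, 0.015, 0.045]]
wheel_top 0.9 [342. 171.] 1531 [[0.486, 0.128, 0.0], [0.574, 0.173, 0.055], [0.625, 0.271, 0.059]]
bat_top 0.65 [248. 270.] 1995 [[0.471, -0.247, 0.01], [0.529, -0.194, 0.019], [0.584, -0.136, 0.022]]
bat_top 0.61 [262. 206.] 300 [[0.414, -0.039, 0.008], [0.443, -0.018, 0.013], [0.464, 0.013, 0.045]]
jar_c 0.9 [353. 237.] 521 [[0.675, -0.011, 0.0], [0.701, 0.003, 0.049], [0.721, 0.035, 0.054]]
```

```bash
cat > meas.py <<'E'
from h import *
SP={"vase_c":(None,None,None),"base_tier_c":(.054,.033,.028),"middle_tier_c":(.060,.031,.026),"upper_tier_c":(.056,.029,.024)}
def rim(c,n,base=0,crop=.05):
    """fit the outer circle of a cup's rim: points near rim height"""
    h,ro,ri=SP[n]; t=r.trace(c,n)
    if not t: return None
    t=t[0]
    m=cv2.dilate(t["mask"].astype(np.uint8),np.ones((5,5)))>0
    p=pts(c,m); q=p[abs(p[:,2]-base-h)<.006]
    if len(q)<15: return None
    f=fit(q[:,:2],(ro+ri)/2); e=np.hypot(*(q[:,:2]-f).T); a=np.arctan2(*(q[:,:2]-f).T)
    return np.round([*f,np.median(q[:,2]),e.mean(),e.std(),len(q),len(np.unique((a/np.pi*6).round()))],4).tolist(), round(t["score"],2)
E
python3 - <<'E'
from meas import *
for i in range(3): s=r.get_state(); print(s["tcp_pos"],s["eef_rot"],s["contact_force"])
for cam in ("top","scene","wrist"):
    c=r.capture(cam)
    if cam=="wrist": save(c,"wrist0.png"); print(np.round(c["pose"],3))
    for n in list(SP)[1:]: print(cam,n,rim(c,n))
    # wheel & bat: planar disc edges
    for n,h,rad in (("wheel_top",.056,.075),("bat_top",.02,.062)):
        t=r.trace(c,n)
        if not t: continue
        p=pts(c,t[0]["mask"]); p=p[abs(p[:,2]-h)<.006]
        if len(p)<200: continue
        hull=cv2.convexHull(p[:,:2].astype(np.float32)*1000)[:,0]
        print(cam,n,cv2.minEnclosingCircle(hull),np.median(p[:,2]),fit(hull/1000), )
    t=r.trace(c,"vase_c")
    if t:
        p=pts(c,t[0]["mask"]); p=p[p[:,2]>.07]
        from scipy.optimize import least_squares
        print(cam,"vase",least_squares(lambda q:np.linalg.norm(p-q,axis=1)-.033,[.55,.19,.084],loss="soft_l1",f_scale=.002).x)
    t=r.trace(c,"lid_knob")
    if t:
        p=pts(c,t[0]["mask"]); k=p[p[:,2]>.035]; d=p[abs(p[:,2]-.012)<.005]
        hull=cv2.convexHull(d[:,:2].astype(np.float32))[:,0] if len(d) else 0
        print(cam,"lid knob",k.mean(0),len(k),"disc",fit(hull,.029) if len(d)>20 else "")
import os
a=cv2.imread("pics/top0.png"); b=cv2.imread("pics/scene0.png")
cv2.imwrite("pics/both.png",np.vstack([a[100:320],b[60:380]]))
E
```

```text
[ 0.25833853 -0.62358481  0.22088739] [-75.44348409  89.99659133 -52.93827615] [-0.41040754  0.76928388 -0.08481527]
[ 0.25833853 -0.62358481  0.22088739] [-75.44348409  89.99659133 -52.93827615] [-0.41040754  0.76928388 -0.08481527]
[ 0.25833853 -0.62358481  0.22088739] [-75.44348409  89.99659133 -52.93827615] [-0.41040754  0.76928388 -0.08481527]
top base_tier_c ([0.4661, -0.3842, 0.0524, 0.0307, 0.0016, 160.0, 13.0], 0.68)
top middle_tier_c ([0.5536, 0.0026, 0.058, 0.0282, 0.0015, 137.0, 13.0], 0.66)
top upper_tier_c ([0.4515, 0.3843, 0.0544, 0.0265, 0.0016, 138.0, 13.0], 0.8)
top wheel_top ((553.6565551757812, 202.78965759277344), 75.06354522705078) 0.05511182112169899 [0.55389671 0.20283257 0.07439243]
top vase [0.55449388 0.19374789 0.0820936 ]
top lid knob [ 0.43725004 -0.0107779   0.04314745] 61 disc [ 0.43712514 -0.01042468]
scene base_tier_c ([0.4674, -0.3872, 0.0528, 0.0302, 0.0017, 288.0, 13.0], 0.74)
scene middle_tier_c ([0.555, -0.0004, 0.0586, 0.0282, 0.0017, 160.0, 13.0], 0.87)
scene upper_tier_c ([0.4538, 0.3828, 0.0542, 0.026, 0.002, 95.0, 13.0], 0.74)
scene wheel_top ((555.8814697265625, 199.91616821289062), 76.8680419921875) 0.05554417159113856 [0.55530055 0.19985814 0.07467796]
scene bat_top ((525.8126831054688, -189.79690551757812), 61.93022918701172) 0.01929940893834392 [ 0.5262806  -0.19018273  0.06090894]
scene vase [0.55474465 0.19226653 0.08285109]
scene lid knob [ 0.44039744 -0.01558242  0.04298489] 51 disc [ 0.43820816 -0.01264956]
[[-0.383  0.883  0.272  0.185]
 [ 0.924  0.365  0.113 -0.654]
 [ 0.001  0.294 -0.956  0.384]
 [ 0.     0.     0.     1.   ]]
wrist base_tier_c None
wrist middle_tier_c None
wrist upper_tier_c None
```

View pics/both.png

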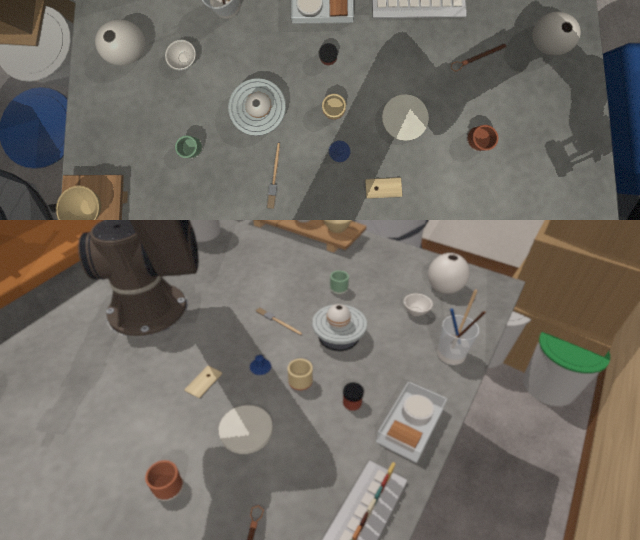

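```bash
cat > mv.py <<'E'
from h import *
import sys, json
B=np.array([[0,0,1],[0,1,0],[-1,0,0.]])  # tool down, yaw 0: x=-Z, y=Y, z=X
F=[.15,.45,.75,.95,1]
def plan(wps, cur=None):
    """wps: list of (x,y,z,yawdeg); prints shift/turn final row in scaled units for each call"""
    s=r.get_state(); p=s["tcp_pos"]; Q=R.from_euler("xyz",s["eef_rot"],degrees=True).as_matrix()
    t=Q@[0,1,0]; print("t",s["time_s"],"pos",p.round(4),"yaw",np.degrees(np.arctan2(-t[0],t[1])).round(2),"tilt",(Q[:2,0]*57.3).round(2),"j",s["joints"].round(0),"w",round(s["gripper_width"],4),"F",s["contact_force"].round(1))
    for w in wps:
        p2=np.array(w[:3]); Q2=R.from_euler("z",w[3],degrees=True).as_matrix()@B
        d=Q.T@(p2-p)/.15; a=R.from_matrix(Q.T@Q2).as_rotvec()/(np.pi/4)
        print(w,"shift",d.round(3),"turn",a.round(3),"" if max(abs(d).max(),abs(a).max())<=1 else "TOO BIG")
        p,Q=p2,Q2
if __name__=="__main__": plan(json.loads(sys.argv[1]))
E
python3 mv.py '[[0.38,-0.49,0.22,0],[0.5,-0.35,0.22,0],[0.55,-0.20,0.22,0],[0.555,-0.05,0.22,0],[0.555,0.1,0.2,0],[0.5546,0.193,0.16,0]]'
```

```text
t 2.1 pos [ 0.2583 -0.6236  0.2209] yaw 22.51 tilt [-0.  0.] j [-51.  21.   1.   0. -70. -17.] w 0.0875 F [-0.8 -0.3 -0.3]
[0.38, -0.49, 0.22, 0] shift [0.006 0.512 1.09 ] turn [ 0.5 -0.  -0. ] TOO BIG
[0.5, -0.35, 0.22, 0] shift [0.    0.933 0.8  ] turn [0. 0. 0.] 
[0.55, -0.2, 0.22, 0] shift [0.    1.    0.333] turn [0. 0. 0.] 
[0.555, -0.05, 0.22, 0] shift [0.    1.    0.033] turn [0. 0. 0.] TOO BIG
[0.555, 0.1, 0.2, 0] shift [0.133 1.    0.   ] turn [0. 0. 0.] TOO BIG
[0.5546, 0.193, 0.16, 0] shift [ 0.267  0.62  -0.003] turn [0. 0. 0.]
```

send_rows:
  plan:
    - [[0,0.08,0.15],[0.08,0,0]]
    - [[0,0.22,0.42],[0.2,0,0]]
    - [[0,0.38,0.7],[0.36,0,0]]
    - [[0,0.48,0.9],[0.47,0,0]]
    - [[0,0.51,0.95],[0.5,0,0]]
  jaw: 1
  force: 20

```text
time_s: 2.6
tcp_pos: [0.3628, -0.4961, 0.2213]
eef_rot: [-12.0, 89.9, -12.0]
contact_force: [-0.5, 0.4, 0.9]
gripper_width: 0.0878
```

send_rows:
  plan:
    - [[0,0.15,0.14],[0,0,0]]
    - [[0,0.42,0.4],[0,0,0]]
    - [[0,0.7,0.66],[0,0,0]]
    - [[0,0.9,0.86],[0,0,0]]
    - [[0,0.95,0.92],[0,0,0]]

```text
time_s: 3.1
tcp_pos: [0.5034, -0.3507, 0.2216]
eef_rot: [-5.7, 89.9, -5.6]
contact_force: [-0.4, 0.1, 0.6]
gripper_width: 0.0878
```

send_rows:
  plan:
    - [[0,0.15,0.05],[0,0,0]]
    - [[0,0.45,0.15],[0,0,0]]
    - [[0,0.75,0.25],[0,0,0]]
    - [[0,0.95,0.32],[0,0,0]]
    - [[0,1,0.33],[0,0,0]]

```text
time_s: 3.6
tcp_pos: [0.5536, -0.198, 0.2218]
eef_rot: [-0.3, 89.9, -0.0]
contact_force: [-0.9, 0.1, 0.0]
gripper_width: 0.0877
```

send_rows:
  plan:
    - [[0,0.15,0],[0,0,0]]
    - [[0,0.45,0],[0,0,0]]
    - [[0,0.75,0],[0,0,0]]
    - [[0,0.95,0],[0,0,0]]
    - [[0,1,0],[0,0,0]]

```text
time_s: 4.1
tcp_pos: [0.5527, -0.0461, 0.2221]
eef_rot: [5.1, 89.8, 5.5]
contact_force: [0.4, -0.6, 0.0]
gripper_width: 0.0877
```

send_rows:
  plan:
    - [[0,0.15,0],[0,0,0]]
    - [[0,0.45,0],[0,0,0]]
    - [[0,0.75,0],[0,0,0]]
    - [[0,0.95,0],[0,0,0]]
    - [[0,1,0],[0,0,0]]

```text
time_s: 4.6
tcp_pos: [0.5519, 0.1056, 0.2221]
eef_rot: [5.6, 89.8, 6.1]
contact_force: [0.6, -0.7, -0.1]
gripper_width: 0.0879
```

```bash
python3 - <<'E'
from meas import *
from scipy.optimize import least_squares
c=r.capture("wrist"); save(c,"wrist1.png")
for t in r.trace(c,"vase_c")[:1]:
    p=pts(c,t["mask"]); print(t["score"],len(p)); p=p[p[:,2]>.07]
    print("vase",least_squares(lambda q:np.linalg.norm(p-q,axis=1)-.033,[.55,.19,.084],loss="soft_l1",f_scale=.002).x)
v=pts(c,np.ones((400,640),bool)); w=v[abs(v[:,2]-.056)<.006]; print(len(w),w[:,:2].min(0),w[:,:2].max(0))
if len(w)>100:
    w=w[np.hypot(*(w[:,:2]-[.5546,.2013]).T)<.1]
    h=cv2.convexHull(w[:,:2].astype(np.float32))[:,0]; print(np.median(w[:,2]),fit(h,.075),fit(h))
E
python3 mv.py '[[0.5546,0.193,0.15,0],[0.5546,0.193,0.086,0]]'
```

```text
0.95 2939
vase [0.55551648 0.19310932 0.08321886]
10962 [ 0.42482621 -0.0290759 ] [0.72150399 0.41459021]
0.05607630002343683 [0.55496632 0.20213666] [0.55474341 0.20198875 0.07454293]
t 4.7 pos [0.5517 0.1041 0.222 ] yaw 0.49 tilt [0.15 0.  ] j [  31.   10.  -14.    0.  -66. -120.] w 0.0876 F [ 0.2 -0.2  0. ]
[0.5546, 0.193, 0.15, 0] shift [0.48  0.593 0.023] turn [0.011 0.003 0.   ] 
[0.5546, 0.193, 0.086, 0] shift [0.427 0.    0.   ] turn [0. 0. 0.]
```

View pics/wrist1.png

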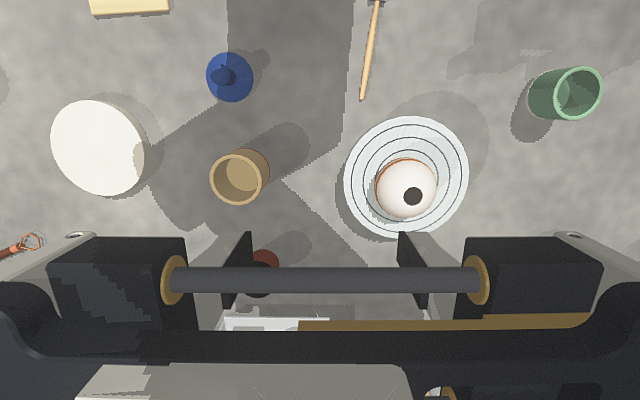

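send_rows:
  plan:
    - [[0.07,0.09,0],[0,0,0]]
    - [[0.2,0.25,0.01],[0,0,0]]
    - [[0.35,0.45,0.02],[0.01,0,0]]
    - [[0.46,0.57,0.027],[0.01,0,0]]
    - [[0.48,0.594,0.027],[0.01,0,0]]

```text
time_s: 5.2
tcp_pos: [0.5543, 0.193, 0.1471]
eef_rot: [-110.4, 89.9, -110.4]
contact_force: [0.1, 0.2, -1.1]
gripper_width: 0.0875
```

```bash
python3 mv.py '[[0.5553,0.1932,0.085,0]]'
```

```text
t 5.2 pos [0.5543 0.193  0.1471] yaw 0.02 tilt [-0.04 -0.12] j [  38.   16.  -17.    0.  -58. -128.] w 0.0875 F [ 0.1  0.2 -1.1]
[0.5553, 0.1932, 0.085, 0] shift [0.414 0.002 0.007] turn [ 0.    -0.001  0.003]
```

send_rows:
  plan:
    - [[0.07,0,0],[0,0,0]]
    - [[0.2,0,0.004],[0,0,0]]
    - [[0.32,0,0.007],[0,0,0]]
    - [[0.39,0,0.007],[0,0,0]]
    - [[0.413,0,0.007],[0,0,0]]

```text
time_s: 5.7
tcp_pos: [0.5549, 0.1916, 0.084]
eef_rot: [-125.8, 89.8, -125.8]
contact_force: [-0.1, -0.2, 0.0]
gripper_width: 0.0877
```

send_rows:
  plan:
    - [[0,0,0],[0,0,0]]
    - [[0,0,0],[0,0,0]]
    - [[0,0,0],[0,0,0]]
    - [[0,0,0],[0,0,0]]
    - [[0,0,0],[0,0,0]]
  jaw: 0.3
  force: 15

```text
time_s: 6.2
tcp_pos: [0.5553, 0.192, 0.0847]
eef_rot: [-114.3, 89.8, -114.4]
contact_force: [-0.3, 0.8, 2.4]
gripper_width: 0.0613
```

send_rows:
  plan:
    - [[0,0,0],[0,0,0]]
    - [[0,0,0],[0,0,0]]
    - [[0,0,0],[0,0,0]]
    - [[-0.02,0,0],[0,0,0]]
    - [[-0.05,0,0],[0,0,0]]

```text
time_s: 6.7
tcp_pos: [0.5549, 0.1917, 0.0919]
eef_rot: [-124.3, 89.8, -124.3]
contact_force: [0.0, 0.4, -2.7]
gripper_width: 0.0616
```

send_rows:
  plan:
    - [[-0.04,0,0],[0,0,0]]
    - [[-0.1,0,0],[0,0,0]]
    - [[-0.17,0,0],[0,0,0]]
    - [[-0.22,0,0],[0,0,0]]
    - [[-0.23,0,0],[0,0,0]]

```text
time_s: 7.2
tcp_pos: [0.5557, 0.1923, 0.1281]
eef_rot: [-88.9, 89.9, -89.0]
contact_force: [0.3, 0.4, -2.1]
gripper_width: 0.0618
```

```bash
python3 - <<'E'
from meas import *
from scipy.optimize import least_squares
for cam in ("scene","wrist"):
    c=r.capture(cam); cv2.imwrite(f"pics/{cam}2.png",cv2.resize(c["color"][80:240,240:440,::-1] if cam=="scene" else c["color"][100:400,170:470,::-1],None,fx=2,fy=2))
    for t in r.trace(c,"vase_c")[:1]:
        p=pts(c,t["mask"]); print(t["score"],len(p)); p=p[p[:,2]>.07]
        print("vase",least_squares(lambda q:np.linalg.norm(p-q,axis=1)-.033,[.555,.192,.12],loss="soft_l1",f_scale=.002).x)
E
python3 mv.py '[[0.555,0.1,0.15,0]]'
python3 -c "
import cv2,numpy as np
a=cv2.imread('pics/scene2.png');b=cv2.imread('pics/wrist2.png')[:320,:400];cv2.imwrite('pics/c2.png',np.hstack([a,b]))"
```

```text
0.62 240
vase [0.55469176 0.19203254 0.12665325]
0.68 7340
vase [0.55508043 0.19207661 0.12521098]
t 7.4 pos [0.5547 0.1917 0.1262] yaw -0.05 tilt [-0.14 -0.18] j [  38.   17.  -18.    0.  -55. -128.] w 0.062 F [-0.5 -0.1 -1.6]
[0.555, 0.1, 0.15, 0] shift [-0.157 -0.612  0.002] turn [-0.001 -0.003  0.004]
```

View pics/c2.png

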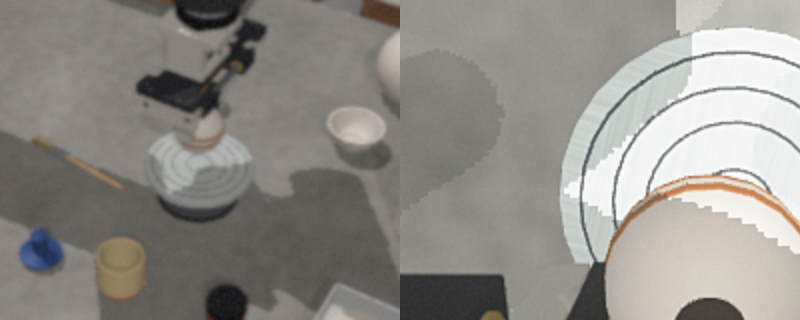

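send_rows:
  plan:
    - [[-0.03,-0.1,0],[0,0,0]]
    - [[-0.07,-0.35,0],[0,0,0]]
    - [[-0.12,-0.65,-0.01],[0,0,0]]
    - [[-0.15,-0.9,-0.02],[0,0,0]]
    - [[-0.15,-1,-0.03],[0,0,0]]

```text
time_s: 7.9
tcp_pos: [0.5496, 0.0385, 0.1497]
eef_rot: [-125.5, 89.8, -125.7]
contact_force: [-0.2, -0.7, -1.6]
gripper_width: 0.0617
```

send_rows:
  plan:
    - [[0,-0.15,0],[0,0,0]]
    - [[0,-0.4,-0.02],[0,0,0]]
    - [[0,-0.7,-0.04],[0,0,0]]
    - [[0,-0.92,-0.06],[0,0,0]]
    - [[0,-1,-0.07],[0,0,0]]

```text
time_s: 8.4
tcp_pos: [0.5376, -0.1143, 0.1499]
eef_rot: [-133.6, 89.7, -133.9]
contact_force: [-0.0, 0.2, -2.5]
gripper_width: 0.0619
```

```bash
python3 - <<'E'
from meas import *
for cam in ("wrist","scene","top"):
    c=r.capture(cam)
    v=pts(c,np.ones((400,640),bool))
    w=v[(abs(v[:,2]-.02)<.005)&(np.hypot(*(v[:,:2]-[.5256,-.189]).T)<.075)]
    h=cv2.convexHull(w[:,:2].astype(np.float32))[:,0]; print(cam,len(w),np.median(w[:,2]),fit(h,.062),fit(h),len(h))
E
python3 mv.py '[[0.5258,-0.1885,0.1,0],[0.5258,-0.1885,0.055,0]]'
```

```text
wrist 9980 0.019481006908769638 [ 0.52595272 -0.18733289] [ 0.52576509 -0.18741946  0.06152969] 57
scene 1935 0.01919135467607913 [ 0.52536984 -0.18914924] [ 0.5253962  -0.18917705  0.06180589] 37
top 783 0.019181839800564093 [ 0.52543772 -0.18739038] [ 0.52180637 -0.18773623  0.05914   ] 24
t 8.55 pos [ 0.5383 -0.1122  0.15  ] yaw -0.26 tilt [-0.17 -0.19] j [  9.  12. -21.   0. -57. -99.] w 0.062 F [-0.4 -0.5 -2.1]
[0.5258, -0.1885, 0.1, 0] shift [ 0.335 -0.508 -0.08 ] turn [-0.006 -0.004  0.004] 
[0.5258, -0.1885, 0.055, 0] shift [0.3 0.  0. ] turn [0. 0. 0.]
```

send_rows:
  plan:
    - [[0.03,-0.08,-0.01],[0,0,0]]
    - [[0.13,-0.22,-0.03],[0,0,0]]
    - [[0.23,-0.38,-0.06],[0,0,0]]
    - [[0.31,-0.48,-0.08],[-0.006,-0.004,0.004]]
    - [[0.333,-0.507,-0.082],[-0.006,-0.004,0.004]]

```text
time_s: 9.05
tcp_pos: [0.5241, -0.1889, 0.0986]
eef_rot: [175.3, 89.9, 175.3]
contact_force: [-1.0, 1.1, -2.0]
gripper_width: 0.0617
```

send_rows:
  plan:
    - [[0.05,0,0],[0,0,0]]
    - [[0.13,0,0],[0,0,0]]
    - [[0.21,0,0],[0,0,0]]
    - [[0.26,0,0],[0,0,0]]
    - [[0.28,0,0],[0,0,0]]

```text
time_s: 9.55
tcp_pos: [0.5236, -0.1884, 0.0554]
eef_rot: [175.9, 89.8, 175.9]
contact_force: [-0.2, -0.7, -1.4]
gripper_width: 0.0619
```

```bash
python3 mv.py '[[0.5257,-0.188,0.0485,0]]'
```

```text
t 9.55 pos [ 0.5236 -0.1884  0.0554] yaw 0.02 tilt [-0.24  0.02] j [  0.  19. -26.  -0. -45. -90.] w 0.0619 F [-0.2 -0.7 -1.4]
[0.5257, -0.188, 0.0485, 0] shift [0.046 0.003 0.015] turn [ 0.    -0.005 -0.   ]
```

send_rows:
  plan:
    - [[0.008,0,0.004],[0,0,0]]
    - [[0.016,0,0.008],[0,-0.002,0]]
    - [[0.024,0,0.012],[0,-0.005,0]]
    - [[0.032,0,0.013],[0,-0.005,0]]
    - [[0.038,0,0.013],[0,-0.005,0]]

```text
time_s: 10.05
tcp_pos: [0.5256, -0.1884, 0.0499]
eef_rot: [55.2, 90.0, 55.2]
contact_force: [0.4, -0.3, -0.9]
gripper_width: 0.0617
```

send_rows:
  plan:
    - [[0.003,0,0],[0,0,0]]
    - [[0.006,0,0],[0,0,0]]
    - [[0.008,0,0],[0,0,0]]
    - [[0.01,0,0],[0,0,0]]
    - [[0.01,0,0],[0,0,0]]

```text
time_s: 10.55
tcp_pos: [0.5258, -0.1885, 0.0487]
eef_rot: [16.6, 90.0, 16.6]
contact_force: [-0.4, 1.3, 2.1]
gripper_width: 0.0617
```

send_rows:
  plan:
    - [[0,0,0],[0,0,0]]
    - [[0,0,0],[0,0,0]]
    - [[0,0,0],[0,0,0]]
    - [[0,0,0],[0,0,0]]
    - [[0,0,0],[0,0,0]]
  jaw: 1

```text
time_s: 11.05
tcp_pos: [0.5258, -0.1885, 0.0487]
eef_rot: [16.2, 90.0, 16.2]
contact_force: [0.2, 0.5, 0.1]
gripper_width: 0.0873
```

send_rows:
  plan:
    - [[-0.04,0,0],[0,0,0]]
    - [[-0.15,0,0],[0,0,0]]
    - [[-0.35,0,0],[0,0,0]]
    - [[-0.55,0,0],[0,0,0]]
    - [[-0.65,0,0],[0,0,0]]

```text
time_s: 11.55
tcp_pos: [0.5269, -0.1887, 0.1494]
eef_rot: [-7.0, 89.8, -6.9]
contact_force: [0.8, -0.3, 0.5]
gripper_width: 0.0874
```

send_rows:
  plan:
    - [[0,-0.15,0],[0,0,0]]
    - [[0,-0.42,0],[0,0,0]]
    - [[0,-0.7,-0.1],[0,0,0]]
    - [[0,-0.9,-0.25],[0,0,0]]
    - [[0,-1,-0.35],[0,0,0]]

```text
time_s: 12.05
tcp_pos: [0.4731, -0.3408, 0.1494]
eef_rot: [-8.5, 89.8, -8.6]
contact_force: [-0.3, 0.3, -0.5]
gripper_width: 0.0873
```

```bash
cat >> meas.py <<'E'
def vase(c,g):
    from scipy.optimize import least_squares
    t=r.trace(c,"vase_c")
    if not t: return None
    p=pts(c,t[0]["mask"]); p=p[p[:,2]>g[2]-.01]
    return round(t[0]["score"],2),least_squares(lambda q:np.linalg.norm(p-q,axis=1)-.033,g,loss="soft_l1",f_scale=.002).x.round(4)
E
python3 - <<'E'
from meas import *
for cam in ("wrist","scene","top"):
    c=r.capture(cam)
    if cam=="wrist": save(c,"wrist3.png")
    print(cam,vase(c,[.5257,-.188,.048]),rim(c,"base_tier_c"))
E
python3 mv.py '[[0.4668,-0.386,0.10,0]]'
```

```text
wrist (0.85, array([ 0.5261, -0.1881,  0.0474])) ([0.4667, -0.3855, 0.0532, 0.0301, 0.0015, 1198.0, 13.0], 0.84)
scene (0.78, array([ 0.5245, -0.1889,  0.0467])) ([0.4674, -0.3873, 0.0532, 0.0302, 0.0016, 288.0, 13.0], 0.55)
top (0.31, array([ 0.5257, -0.188 ,  0.048 ])) ([0.466, -0.3846, 0.0528, 0.0306, 0.0015, 66.0, 9.0], 0.49)
t 12.5 pos [ 0.4752 -0.3381  0.1494] yaw 0.11 tilt [ 0.25 -0.03] j [-16.  15. -17.  -0. -58. -74.] w 0.0875 F [-0.4  0.4 -0. ]
[0.4668, -0.386, 0.1, 0] shift [ 0.329 -0.319 -0.058] turn [0.003 0.006 0.001]
```

View pics/wrist3.png

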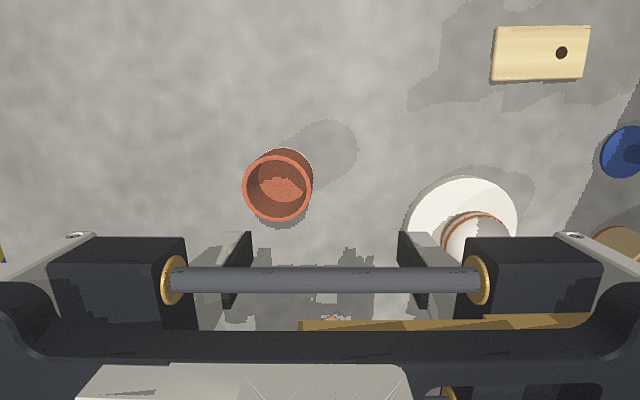

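send_rows:
  plan:
    - [[0.04,-0.05,-0.01],[0,0,0]]
    - [[0.13,-0.15,-0.03],[0,0.003,0]]
    - [[0.23,-0.25,-0.05],[0,0.006,0]]
    - [[0.31,-0.31,-0.057],[0,0.006,0]]
    - [[0.33,-0.317,-0.057],[0,0.006,0]]

```text
time_s: 13.0
tcp_pos: [0.4651, -0.3867, 0.0968]
eef_rot: [163.9, 89.7, 163.9]
contact_force: [0.4, 0.7, 0.5]
gripper_width: 0.0877
```

```bash
python3 - <<'E'
from meas import *
c=r.capture("wrist"); print(rim(c,"base_tier_c"))
E
python3 mv.py '[[0.4667,-0.3857,0.035,0]]'
```

```text
([0.4664, -0.386, 0.0533, 0.0301, 0.0015, 1768.0, 13.0], 0.68)
t 13.1 pos [ 0.466  -0.3861  0.0984] yaw 0.04 tilt [-0.15  0.02] j [-21.  20. -17.   0. -53. -69.] w 0.0874 F [0.4 0.7 0.3]
[0.4667, -0.3857, 0.035, 0] shift [0.423 0.003 0.006] turn [ 0.001 -0.003 -0.   ]
```

send_rows:
  plan:
    - [[0.06,0,0.003],[0,0,0]]
    - [[0.18,0,0.004],[0,0,0]]
    - [[0.31,0,0.004],[0,-0.003,0]]
    - [[0.4,0,0.004],[0,-0.003,0]]
    - [[0.423,0,0.004],[0,-0.003,0]]

```text
time_s: 13.6
tcp_pos: [0.4657, -0.3854, 0.0334]
eef_rot: [149.4, 89.8, 149.5]
contact_force: [0.1, 0.4, 0.0]
gripper_width: 0.0875
```

send_rows:
  plan:
    - [[0,0,0],[0,0,0]]
    - [[0,0,0],[0,0,0]]
    - [[0,0,0],[0,0,0]]
    - [[0,0,0],[0,0,0]]
    - [[0,0,0],[0,0,0]]
  jaw: 0.3
  force: 20

```text
time_s: 14.1
tcp_pos: [0.4663, -0.3857, 0.0343]
eef_rot: [142.7, 89.9, 142.8]
contact_force: [1.0, 0.7, 3.1]
gripper_width: 0.0655
```

```bash
python3 mv.py '[[0.4667,-0.3857,0.035,0]]'
```

```text
t 14.1 pos [ 0.4663 -0.3857  0.0343] yaw 0.06 tilt [-0.05  0.04] j [-21.  24. -21.  -0. -45. -69.] w 0.0655 F [1.  0.7 3.1]
[0.4667, -0.3857, 0.035, 0] shift [-0.005 -0.     0.003] turn [ 0.001 -0.001 -0.001]
```

send_rows:
  plan:
    - [[-0.06,0,0],[0,0,0]]
    - [[-0.22,0,0],[0,0,0]]
    - [[-0.48,0.03,0.02],[0,0,0]]
    - [[-0.7,0.13,0.04],[0,0,0]]
    - [[-0.8,0.25,0.06],[0,0,0]]

```text
time_s: 14.6
tcp_pos: [0.4766, -0.3489, 0.1582]
eef_rot: [-23.9, 89.8, -23.8]
contact_force: [1.3, 0.1, -1.7]
gripper_width: 0.0656
```

send_rows:
  plan:
    - [[0,0.18,0.03],[0,0,0]]
    - [[0,0.42,0.08],[0,0,0]]
    - [[0,0.7,0.14],[0,0,0]]
    - [[0,0.92,0.18],[0,0,0]]
    - [[0,1,0.2],[0,0,0]]

```text
time_s: 15.1
tcp_pos: [0.5066, -0.1964, 0.1588]
eef_rot: [-14.4, 89.8, -14.3]
contact_force: [-0.5, 0.3, -1.8]
gripper_width: 0.066
```

send_rows:
  plan:
    - [[0,0.15,0.03],[0,0,0]]
    - [[0,0.42,0.08],[0,0,0]]
    - [[0,0.7,0.14],[0,0,0]]
    - [[0,0.92,0.18],[0,0,0]]
    - [[0,1,0.2],[0,0,0]]

```text
time_s: 15.6
tcp_pos: [0.5367, -0.0441, 0.1593]
eef_rot: [-7.9, 89.7, -7.7]
contact_force: [-0.6, -1.1, -1.4]
gripper_width: 0.0659
```

send_rows:
  plan:
    - [[0,0.15,0.03],[0,0,0]]
    - [[0,0.42,0.06],[0,0,0]]
    - [[0,0.7,0.1],[0,0,0]]
    - [[0,0.92,0.12],[0,0,0]]
    - [[0,1,0.13],[0,0,0]]

```text
time_s: 16.1
tcp_pos: [0.5558, 0.108, 0.1595]
eef_rot: [-6.3, 89.7, -6.0]
contact_force: [0.1, -0.2, -1.7]
gripper_width: 0.0658
```

```bash
cat >> meas.py <<'E'
def disc(c,g,rad):
    v=pts(c,np.ones((400,640),bool))
    w=v[(abs(v[:,2]-g[2])<.006)&(np.hypot(*(v[:,:2]-g[:2]).T)<rad+.012)]
    h=cv2.convexHull(w[:,:2].astype(np.float32))[:,0]; return len(w),np.median(w[:,2]).round(4),fit(h,rad).round(4),fit(h).round(4)
E
python3 - <<'E'
from meas import *
for cam in ("wrist","scene","top"):
    c=r.capture(cam); print(cam,disc(c,[.5549,.2018,.056],.075))
E
python3 mv.py '[[0.5549,0.2018,0.13,0]]'
```

```text
wrist (15015, np.float64(0.0562), array([0.5551, 0.2015]), array([0.554 , 0.2019, 0.074 ]))
scene (1091, np.float64(0.0558), array([0.5549, 0.2004]), array([0.5547, 0.2006, 0.0753]))
top (977, np.float64(0.0551), array([0.555, 0.203]), array([0.5415, 0.2024, 0.0645]))
t 16.25 pos [0.5553 0.1059 0.1592] yaw 0.3 tilt [ 0.21 -0.06] j [  31.   13.  -19.    0.  -58. -121.] w 0.0655 F [-0.7 -0.3 -1.5]
[0.5549, 0.2018, 0.13, 0] shift [ 0.194  0.64  -0.   ] turn [0.007 0.005 0.001]
```

send_rows:
  plan:
    - [[0.02,0.09,0],[0,0,0]]
    - [[0.06,0.27,0],[0.004,0.002,0]]
    - [[0.12,0.47,0],[0.007,0.005,0]]
    - [[0.18,0.61,0],[0.007,0.005,0]]
    - [[0.194,0.64,0],[0.007,0.005,0]]

```text
time_s: 16.75
tcp_pos: [0.5546, 0.2026, 0.1288]
eef_rot: [-131.4, 89.9, -131.4]
contact_force: [-1.1, -0.0, -2.1]
gripper_width: 0.0656
```

```bash
python3 mv.py '[[0.555,0.2017,0.096,0]]'
```

```text
t 16.75 pos [0.5546 0.2026 0.1288] yaw -0.01 tilt [-0.09 -0.1 ] j [  39.   17.  -17.    0.  -56. -129.] w 0.0656 F [-1.1 -0.  -2.1]
[0.555, 0.2017, 0.096, 0] shift [ 0.219 -0.005  0.003] turn [-0.    -0.002  0.002]
```

send_rows:
  plan:
    - [[0.04,-0.003,0.002],[0,0,0]]
    - [[0.1,-0.004,0.003],[0,-0.002,0.002]]
    - [[0.16,-0.004,0.003],[0,-0.002,0.002]]
    - [[0.2,-0.004,0.003],[0,-0.002,0.002]]
    - [[0.215,-0.004,0.003],[0,-0.002,0.002]]

```text
time_s: 17.25
tcp_pos: [0.5546, 0.201, 0.0957]
eef_rot: [-138.8, 89.9, -138.8]
contact_force: [-0.1, -0.5, -1.0]
gripper_width: 0.0659
```

```bash
python3 mv.py '[[0.555,0.2017,0.0915,0]]'
```

```text
t 17.25 pos [0.5546 0.201  0.0957] yaw -0.05 tilt [-0.06 -0.05] j [  39.   19.  -20.    0.  -52. -129.] w 0.0659 F [-0.1 -0.5 -1. ]
[0.555, 0.2017, 0.0915, 0] shift [0.028 0.004 0.002] turn [-0.001 -0.001  0.001]
```

send_rows:
  plan:
    - [[0.006,0.002,0.001],[0,0,0]]
    - [[0.012,0.003,0.002],[0,0,0]]
    - [[0.018,0.003,0.002],[0,0,0]]
    - [[0.023,0.003,0.002],[0,0,0]]
    - [[0.027,0.003,0.002],[0,0,0]]

```text
time_s: 17.75
tcp_pos: [0.555, 0.2016, 0.0917]
eef_rot: [-138.3, 89.9, -138.4]
contact_force: [-0.5, -0.6, -1.9]
gripper_width: 0.0658
```

send_rows:
  plan:
    - [[0.003,0,0],[0,0,0]]
    - [[0.006,0,0],[0,0,0]]
    - [[0.009,0,0],[0,0,0]]
    - [[0.01,0,0],[0,0,0]]
    - [[0.01,0,0],[0,0,0]]

```text
time_s: 18.25
tcp_pos: [0.555, 0.2016, 0.0903]
eef_rot: [-135.8, 89.9, -135.8]
contact_force: [-0.4, 0.1, 0.1]
gripper_width: 0.0659
```

send_rows:
  plan:
    - [[0.002,0,0],[0,0,0]]
    - [[0.004,0,0],[0,0,0]]
    - [[0.004,0,0],[0,0,0]]
    - [[0.004,0,0],[0,0,0]]
    - [[0.004,0,0],[0,0,0]]

```text
time_s: 18.75
tcp_pos: [0.5551, 0.2016, 0.0902]
eef_rot: [-117.9, 90.0, -117.9]
contact_force: [-2.9, -0.5, 5.8]
gripper_width: 0.0658
```

send_rows:
  plan:
    - [[0,0,0],[0,0,0]]
    - [[0,0,0],[0,0,0]]
    - [[0,0,0],[0,0,0]]
    - [[0,0,0],[0,0,0]]
    - [[0,0,0],[0,0,0]]
  jaw: 1

```text
time_s: 19.25
tcp_pos: [0.5551, 0.2016, 0.0901]
eef_rot: [-122.0, 90.0, -122.0]
contact_force: [0.1, 0.1, -0.1]
gripper_width: 0.0875
```

send_rows:
  plan:
    - [[-0.04,0,0],[0,0,0]]
    - [[-0.15,0,0],[0,0,0]]
    - [[-0.35,0,0],[0,0,0]]
    - [[-0.55,-0.05,0],[0,0,0]]
    - [[-0.65,-0.15,0],[0,0,0]]

```text
time_s: 19.75
tcp_pos: [0.5563, 0.1799, 0.1908]
eef_rot: [18.9, 89.8, 19.0]
contact_force: [1.1, 0.5, -0.2]
gripper_width: 0.0876
```

send_rows:
  plan:
    - [[0,-0.15,0],[0,0,0]]
    - [[0,-0.4,0],[0,0,0]]
    - [[0,-0.65,0],[0,0,0]]
    - [[0,-0.8,0],[0,0,0]]
    - [[0,-0.85,0],[0,0,0]]

```text
time_s: 20.25
tcp_pos: [0.5558, 0.0499, 0.1907]
eef_rot: [20.7, 89.8, 20.6]
contact_force: [0.5, 0.8, -0.5]
gripper_width: 0.0878
```

```bash
python3 - <<'E'
from meas import *
for cam in ("wrist","scene","top"):
    c=r.capture(cam); print(cam,disc(c,[.5549,.2018,.056],.075),rim(c,"base_tier_c",.056),rim(c,"middle_tier_c"))
E
python3 mv.py '[[0.5543,0.0011,0.1,0]]'
```

```text
wrist (9399, np.float64(0.0562), array([0.555 , 0.2019]), array([0.5549, 0.2018, 0.0746])) ([0.5555, 0.2003, 0.1092, 0.0302, 0.0015, 1519.0, 13.0], 0.63) ([0.5539, 0.0024, 0.0592, 0.0282, 0.0015, 886.0, 13.0], 0.77)
scene (1120, np.float64(0.0556), array([0.555 , 0.1995]), array([0.555 , 0.1994, 0.0748])) ([0.5563, 0.1996, 0.1082, 0.0301, 0.002, 153.0, 13.0], 0.79) ([0.5549, -0.0006, 0.0583, 0.0284, 0.0018, 170.0, 13.0], 0.86)
top (802, np.float64(0.0553), array([0.5553, 0.2025]), array([0.5516, 0.2012, 0.0719])) ([0.5551, 0.2023, 0.1093, 0.0305, 0.0015, 35.0, 4.0], 0.69) ([0.5537, 0.0024, 0.0578, 0.0285, 0.0016, 63.0, 6.0], 0.74)
t 20.7 pos [0.5564 0.0532 0.1905] yaw 0.11 tilt [0.17 0.06] j [  26.   11.  -17.    0.  -62. -115.] w 0.0876 F [ 0.2 -0.6 -0.6]
[0.5543, 0.0011, 0.1, 0] shift [ 0.603 -0.348 -0.017] turn [ 0.002  0.004 -0.001]
```

send_rows:
  plan:
    - [[0.08,-0.05,0],[0,0,0]]
    - [[0.23,-0.15,-0.01],[0,0.002,0]]
    - [[0.4,-0.26,-0.017],[0,0.004,0]]
    - [[0.5,-0.34,-0.017],[0,0.004,0]]
    - [[0.52,-0.348,-0.017],[0,0.004,0]]

```text
time_s: 21.2
tcp_pos: [0.5523, -0.0005, 0.1095]
eef_rot: [-179.3, 89.7, -179.2]
contact_force: [-0.1, 0.1, 0.4]
gripper_width: 0.0878
```

```bash
python3 - <<'E'
from meas import *
for i in range(2):
    c=r.capture("wrist"); print(rim(c,"middle_tier_c"),rim(c,"base_tier_c",.056))
E
python3 mv.py '[[0.5543,0.0013,0.038,0]]'
```

```text
([0.5535, 0.0018, 0.0593, 0.0281, 0.0015, 1555.0, 13.0], 0.77) ([0.5551, 0.2004, 0.1086, 0.0304, 0.0014, 831.0, 4.0], 0.75)
([0.5536, 0.0018, 0.0593, 0.0281, 0.0015, 1529.0, 13.0], 0.7) ([0.5552, 0.2003, 0.1087, 0.0304, 0.0014, 895.0, 5.0], 0.73)
t 21.5 pos [0.5548 0.0017 0.1132] yaw 0.15 tilt [0.08 0.09] j [  20.   15.  -23.   -0.  -52. -110.] w 0.0876 F [ 0.1 -0.9  0.6]
[0.5543, 0.0013, 0.038, 0] shift [ 0.502 -0.003 -0.004] turn [ 0.003  0.002 -0.002]
```

send_rows:
  plan:
    - [[0.08,0,-0.003],[0.003,0,0]]
    - [[0.23,0,-0.006],[0.003,0.002,0]]
    - [[0.38,0,-0.006],[0.003,0.002,0]]
    - [[0.48,0,-0.006],[0.003,0.002,0]]
    - [[0.5,0,-0.006],[0.003,0.002,0]]

```text
time_s: 22.0
tcp_pos: [0.5527, 0.0017, 0.0362]
eef_rot: [166.5, 89.8, 166.5]
contact_force: [0.2, -0.4, -0.5]
gripper_width: 0.0877
```

send_rows:
  plan:
    - [[0,0,0],[0,0,0]]
    - [[0,0,0],[0,0,0]]
    - [[0,0,0],[0,0,0]]
    - [[0,0,0],[0,0,0]]
    - [[0,0,0],[0,0,0]]
  jaw: 0.2
  force: 20

```text
time_s: 22.5
tcp_pos: [0.5531, 0.0018, 0.0369]
eef_rot: [149.0, 89.9, 149.0]
contact_force: [-0.7, 0.8, 3.3]
gripper_width: 0.0606
```

```bash
python3 mv.py '[[0.5543,0.0013,0.17,0]]'
```

```text
t 22.5 pos [0.5531 0.0018 0.0369] yaw 0.01 tilt [-0.11  0.06] j [  20.   20.  -27.   -0.  -42. -110.] w 0.0606 F [-0.7  0.8  3.3]
[0.5543, 0.0013, 0.17, 0] shift [-0.887 -0.003  0.006] turn [ 0.    -0.002 -0.001]
```

send_rows:
  plan:
    - [[-0.06,0,0],[0,0,0]]
    - [[-0.25,0,0],[0,0,0]]
    - [[-0.55,0,0],[0,0,0]]
    - [[-0.85,0,0],[0,0,0]]
    - [[-0.95,0.02,0],[0,0,0]]

```text
time_s: 23.0
tcp_pos: [0.5556, 0.0048, 0.1852]
eef_rot: [24.2, 89.7, 24.2]
contact_force: [-0.6, 1.3, -1.4]
gripper_width: 0.0604
```

send_rows:
  plan:
    - [[0,0.1,0],[0,0,0]]
    - [[0,0.28,0],[0,0,0]]
    - [[0,0.48,0],[0,0,0]]
    - [[0,0.62,0],[0,0,0]]
    - [[0,0.67,0],[0,0,0]]

```text
time_s: 23.5
tcp_pos: [0.5548, 0.1074, 0.1846]
eef_rot: [28.4, 89.7, 28.5]
contact_force: [-0.1, -0.8, -1.7]
gripper_width: 0.0609
```

```bash
python3 - <<'E'
from meas import *
z=r.get_state()["tcp_pos"]
c=r.capture("wrist"); save(c,"wrist4.png"); print(z,rim(c,"middle_tier_c",z[2]-.0369),rim(c,"base_tier_c",.056))
c=r.capture("scene"); print(rim(c,"middle_tier_c",z[2]-.0369),rim(c,"base_tier_c",.056))
E
python3 mv.py '[[0.5546,0.2016,0.16,0]]'
```

```text
[0.55480302 0.10737249 0.1846316 ] ([0.5549, 0.1074, 0.2069, 0.0282, 0.0016, 2585.0, 13.0], 0.94) ([0.5554, 0.2007, 0.1093, 0.0301, 0.0015, 1480.0, 13.0], 0.8)
([0.5567, 0.1034, 0.2065, 0.0301, 0.0048, 105.0, 7.0], 0.77) ([0.5567, 0.1998, 0.1081, 0.03, 0.0023, 100.0, 9.0], 0.85)
t 23.8 pos [0.5552 0.1046 0.1852] yaw 0.0 tilt [0.28 0.12] j [  31.   12.  -17.    0.  -61. -121.] w 0.0607 F [ 0.   0.2 -1.3]
[0.5546, 0.2016, 0.16, 0] shift [ 0.17   0.647 -0.005] turn [ 0.     0.006 -0.003]
```

View pics/wrist4.png

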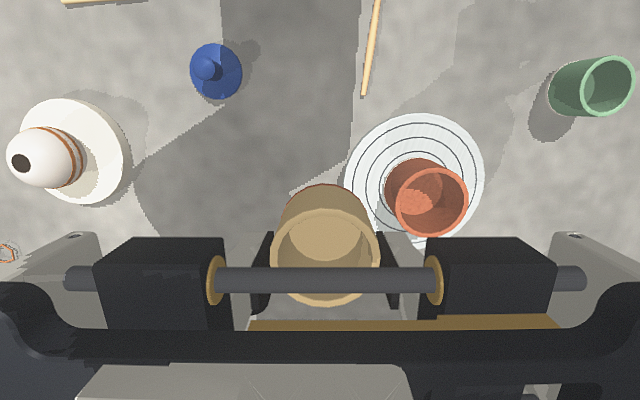

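send_rows:
  plan:
    - [[0.0,0.1,0],[0,0,0]]
    - [[0.03,0.28,0],[0,0.003,-0.003]]
    - [[0.08,0.47,0],[0,0.006,-0.003]]
    - [[0.12,0.6,0],[0,0.006,-0.003]]
    - [[0.14,0.647,-0.001],[0,0.006,-0.003]]

```text
time_s: 24.3
tcp_pos: [0.555, 0.2032, 0.1636]
eef_rot: [-129.5, 90.0, -129.5]
contact_force: [-0.8, -1.3, -3.2]
gripper_width: 0.0609
```

```bash
python3 mv.py '[[0.555,0.2016,0.15,0]]'
```

```text
t 24.3 pos [0.555  0.2032 0.1636] yaw 0.06 tilt [-0.03 -0.03] j [  39.   15.  -15.    0.  -60. -129.] w 0.0609 F [-0.8 -1.3 -3.2]
[0.555, 0.2016, 0.15, 0] shift [ 0.091 -0.011 -0.   ] turn [ 0.001 -0.001  0.001]
```

send_rows:
  plan:
    - [[0.03,-0.005,0],[0,0,0]]
    - [[0.06,-0.008,0],[0,0,0]]
    - [[0.08,-0.008,0],[0,0,0]]
    - [[0.085,-0.008,0],[0,0,0]]
    - [[0.085,-0.008,0],[0,0,0]]

```text
time_s: 24.8
tcp_pos: [0.5551, 0.2014, 0.1509]
eef_rot: [-128.7, 90.0, -128.7]
contact_force: [0.8, -0.5, -1.2]
gripper_width: 0.061
```

```bash
python3 mv.py '[[0.555,0.2016,0.14,0]]'
```

```text
t 24.8 pos [0.5551 0.2014 0.1509] yaw 0.02 tilt [-0.03 -0.03] j [  39.   16.  -16.    0.  -58. -129.] w 0.061 F [ 0.8 -0.5 -1.2]
[0.555, 0.2016, 0.14, 0] shift [ 0.073  0.001 -0.   ] turn [ 0.    -0.001  0.001]
```

send_rows:
  plan:
    - [[0.015,0,0],[0,0,0]]
    - [[0.03,0,0],[0,0,0]]
    - [[0.045,0,0],[0,0,0]]
    - [[0.06,0,0],[0,0,0]]
    - [[0.068,0,0],[0,0,0]]

```text
time_s: 25.3
tcp_pos: [0.5549, 0.2014, 0.1403]
eef_rot: [-134.5, 89.9, -134.5]
contact_force: [-0.1, 0.5, -1.1]
gripper_width: 0.061
```

send_rows:
  plan:
    - [[0.003,0,0],[0,0,0]]
    - [[0.005,0,0],[0,0,0]]
    - [[0.008,0,0],[0,0,0]]
    - [[0.01,0,0],[0,0,0]]
    - [[0.01,0,0],[0,0,0]]

```text
time_s: 25.8
tcp_pos: [0.555, 0.2014, 0.139]
eef_rot: [-128.6, 89.9, -128.6]
contact_force: [0.8, -0.4, -0.2]
gripper_width: 0.0611
```

send_rows:
  plan:
    - [[0.002,0,0],[0,0,0]]
    - [[0.004,0,0],[0,0,0]]
    - [[0.005,0,0],[0,0,0]]
    - [[0.005,0,0],[0,0,0]]
    - [[0.005,0,0],[0,0,0]]

```text
time_s: 26.3
tcp_pos: [0.5553, 0.2015, 0.1389]
eef_rot: [-58.1, 90.0, -58.0]
contact_force: [-1.8, -0.4, 5.1]
gripper_width: 0.0607
```

send_rows:
  plan:
    - [[0,0,0],[0,0,0]]
    - [[0,0,0],[0,0,0]]
    - [[0,0,0],[0,0,0]]
    - [[0,0,0],[0,0,0]]
    - [[0,0,0],[0,0,0]]
  jaw: 1

```text
time_s: 26.8
tcp_pos: [0.5553, 0.2015, 0.1388]
eef_rot: [-78.0, 90.0, -78.0]
contact_force: [0.3, -0.3, -0.3]
gripper_width: 0.0872
```

send_rows:
  plan:
    - [[-0.04,0,0],[0,0,0]]
    - [[-0.15,0,0],[0,0,0]]
    - [[-0.33,0,0],[0,0,0]]
    - [[-0.52,0,0],[0,0,0]]
    - [[-0.62,0,0],[0,0,0]]

```text
time_s: 27.3
tcp_pos: [0.5562, 0.2019, 0.2349]
eef_rot: [17.3, 89.8, 17.3]
contact_force: [0.6, 0.6, -0.2]
gripper_width: 0.0875
```

send_rows:
  plan:
    - [[0,0.1,-0.05],[0,0,0]]
    - [[0,0.25,-0.18],[0,0,0]]
    - [[0,0.42,-0.3],[0,0,0]]
    - [[0,0.55,-0.38],[0,0,0]]
    - [[0,0.6,-0.4],[0,0,0]]

```text
time_s: 27.8
tcp_pos: [0.4945, 0.2936, 0.2345]
eef_rot: [20.3, 89.8, 20.4]
contact_force: [-0.5, 0.3, -0.0]
gripper_width: 0.0876
```

```bash
python3 - <<'E'
from meas import *
for cam in ("wrist","scene","top"):
    c=r.capture(cam); print(cam,rim(c,"middle_tier_c",.102),rim(c,"upper_tier_c"))
    if cam=="wrist": save(c,"wrist5.png")
E
python3 mv.py '[[0.4526,0.3836,0.1,0]]'
```

```text
wrist ([0.5555, 0.2026, 0.161, 0.0284, 0.0014, 271.0, 5.0], 0.79) ([0.4527, 0.3847, 0.0554, 0.0262, 0.0015, 651.0, 13.0], 0.98)
scene ([0.5567, 0.1994, 0.1602, 0.0283, 0.002, 150.0, 13.0], 0.93) ([0.4537, 0.3826, 0.0547, 0.0265, 0.0022, 89.0, 13.0], 0.82)
top ([0.5554, 0.202, 0.1602, 0.0284, 0.0015, 171.0, 13.0], 0.67) ([0.4512, 0.3843, 0.0537, 0.0265, 0.0016, 132.0, 13.0], 0.63)
t 28.25 pos [0.4965 0.2911 0.2347] yaw -0.02 tilt [0.18 0.04] j [  50.   11.  -11.    0.  -68. -140.] w 0.0874 F [ 0.   0.2 -0.3]
[0.4526, 0.3836, 0.1, 0] shift [ 0.898  0.616 -0.295] turn [-0.     0.004 -0.001]
```

View pics/wrist5.png

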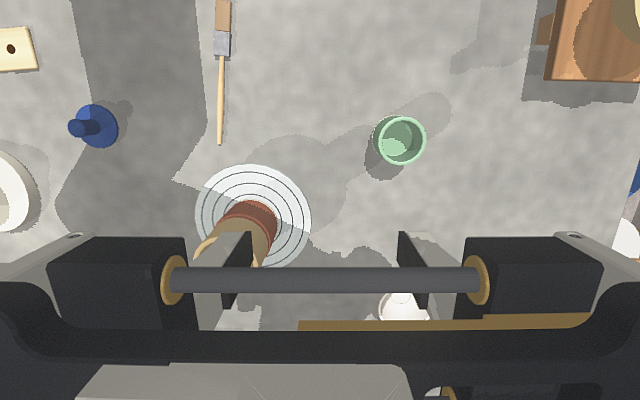

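send_rows:
  plan:
    - [[0.08,0.15,-0.07],[0,0,0]]
    - [[0.25,0.35,-0.17],[0,0,0]]
    - [[0.5,0.52,-0.25],[0,0.004,0]]
    - [[0.74,0.6,-0.29],[0,0.004,0]]
    - [[0.83,0.617,-0.295],[0,0.004,0]]

```text
time_s: 28.75
tcp_pos: [0.4509, 0.3831, 0.1066]
eef_rot: [-137.4, 89.7, -137.4]
contact_force: [-0.3, -0.2, -0.1]
gripper_width: 0.0876
```

```bash
python3 - <<'E'
from meas import *
for i in range(2):
    c=r.capture("wrist"); print(rim(c,"upper_tier_c"))
E
python3 mv.py '[[0.4526,0.3840,0.036,0]]'
```

```text
([0.452, 0.3851, 0.0553, 0.0261, 0.0015, 1417.0, 13.0], 0.62)
([0.452, 0.385, 0.0553, 0.0261, 0.0015, 1412.0, 13.0], 0.61)
t 28.95 pos [0.4536 0.3838 0.1113] yaw -0.03 tilt [0.05 0.07] j [  59.   18.  -18.    0.  -54. -149.] w 0.0877 F [ 0.8 -0.   0. ]
[0.4526, 0.384, 0.036, 0] shift [ 0.502  0.001 -0.007] turn [-0.001  0.001 -0.002]
```

send_rows:
  plan:
    - [[0.08,0.003,-0.004],[0,0,0]]
    - [[0.23,0.004,-0.008],[0,0,0]]
    - [[0.38,0.004,-0.008],[0,0,0]]
    - [[0.48,0.004,-0.008],[0,0,0]]
    - [[0.5,0.004,-0.008],[0,0,0]]

```text
time_s: 29.45
tcp_pos: [0.4524, 0.3834, 0.0354]
eef_rot: [71.5, 90.0, 71.4]
contact_force: [0.1, 0.1, -0.6]
gripper_width: 0.0877
```

send_rows:
  plan:
    - [[0,0,0],[0,0,0]]
    - [[0,0,0],[0,0,0]]
    - [[0,0,0],[0,0,0]]
    - [[0,0,0],[0,0,0]]
    - [[0,0,0],[0,0,0]]
  jaw: 0.1
  force: 20

```text
time_s: 29.95
tcp_pos: [0.4527, 0.3839, 0.0361]
eef_rot: [56.1, 89.9, 56.0]
contact_force: [0.4, -0.0, 2.6]
gripper_width: 0.0561
```

send_rows:
  plan:
    - [[-0.06,0,0],[0,0,0]]
    - [[-0.25,0,0],[0,0,0]]
    - [[-0.55,0,0],[0,0,0]]
    - [[-0.85,0,0],[0,0,0]]
    - [[-0.98,0,0],[0,0,0]]

```text
time_s: 30.45
tcp_pos: [0.4538, 0.3849, 0.1885]
eef_rot: [50.3, 89.5, 50.2]
contact_force: [0.8, -0.2, -1.6]
gripper_width: 0.0561
```

send_rows:
  plan:
    - [[-0.1,-0.05,0.05],[0,0,0]]
    - [[-0.22,-0.18,0.15],[0,0,0]]
    - [[-0.32,-0.32,0.28],[0,0,0]]
    - [[-0.36,-0.42,0.37],[0,0,0]]
    - [[-0.36,-0.45,0.4],[0,0,0]]

```text
time_s: 30.95
tcp_pos: [0.5146, 0.3159, 0.2442]
eef_rot: [48.4, 89.4, 48.3]
contact_force: [-0.8, -0.1, -1.5]
gripper_width: 0.0559
```

```bash
python3 - <<'E'
from meas import *
z=r.get_state()["tcp_pos"]
c=r.capture("wrist"); save(c,"wrist6.png"); print(z,rim(c,"upper_tier_c",z[2]-.0355),rim(c,"middle_tier_c",.102))
E
python3 mv.py '[[0.555,0.2015,0.23,0]]'
```

```text
[0.51460169 0.31587047 0.24420825] ([0.5139, 0.3158, 0.2634, 0.0265, 0.0016, 1999.0, 13.0], 0.8) ([0.5561, 0.2024, 0.161, 0.0283, 0.0015, 655.0, 8.0], 0.55)
t 31.1 pos [0.5131 0.3168 0.2422] yaw -0.09 tilt [0.25 0.34] j [  50.   13.   -7.   -0.  -69. -140.] w 0.0565 F [ 0.2 -0.3 -1.9]
[0.555, 0.2015, 0.23, 0] shift [ 0.078 -0.769  0.28 ] turn [-0.002  0.006 -0.008]
```

View pics/wrist6.png

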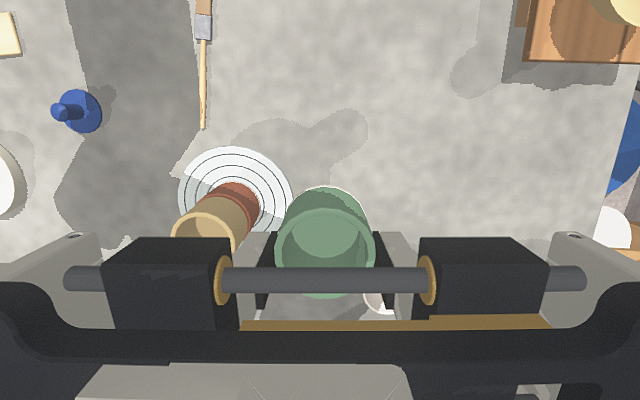

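send_rows:
  plan:
    - [[0.0,-0.1,0.03],[0,0,0]]
    - [[0.03,-0.32,0.12],[0,0.003,-0.004]]
    - [[0.08,-0.56,0.2],[0,0.006,-0.008]]
    - [[0.12,-0.72,0.27],[0,0.006,-0.008]]
    - [[0.14,-0.769,0.283],[0,0.006,-0.008]]

```text
time_s: 31.6
tcp_pos: [0.5553, 0.1994, 0.2196]
eef_rot: [-141.2, 89.9, -141.3]
contact_force: [-0.8, 0.2, -1.0]
gripper_width: 0.0561
```

send_rows:
  plan:
    - [[0,0,0],[0,0,0]]
    - [[0,0,0],[0,0,0]]
    - [[0,0,0],[0,0,0]]
    - [[0,0,0],[0,0,0]]
    - [[0,0,0],[0,0,0]]

```text
time_s: 32.1
tcp_pos: [0.5551, 0.2001, 0.2198]
eef_rot: [-140.9, 89.9, -141.0]
contact_force: [-0.4, -0.3, -1.1]
gripper_width: 0.056
```

```bash
python3 mv.py '[[0.5554,0.2015,0.203,0]]'
```

```text
t 32.1 pos [0.5551 0.2001 0.2198] yaw -0.11 tilt [-0.09 -0.08] j [  39.   13.  -10.    0.  -67. -129.] w 0.056 F [-0.4 -0.3 -1.1]
[0.5554, 0.2015, 0.203, 0] shift [0.112 0.009 0.002] turn [-0.002 -0.002  0.002]
```

send_rows:
  plan:
    - [[0.03,0.006,0.002],[-0.002,-0.002,0.002]]
    - [[0.07,0.009,0.002],[-0.002,-0.002,0.002]]
    - [[0.1,0.009,0.002],[-0.002,-0.002,0.002]]
    - [[0.11,0.009,0.002],[-0.002,-0.002,0.002]]
    - [[0.11,0.009,0.002],[-0.002,-0.002,0.002]]

```text
time_s: 32.6
tcp_pos: [0.5552, 0.2013, 0.2028]
eef_rot: [-156.7, 89.9, -156.7]
contact_force: [-0.3, 0.2, -1.7]
gripper_width: 0.0564
```

```bash
python3 mv.py '[[0.5554,0.2015,0.1915,0]]'
```

```text
t 32.6 pos [0.5552 0.2013 0.2028] yaw -0.02 tilt [-0.05 -0.02] j [  39.   13.  -12.   -0.  -65. -129.] w 0.0564 F [-0.3  0.2 -1.7]
[0.5554, 0.2015, 0.1915, 0] shift [0.075 0.002 0.001] turn [-0.    -0.001  0.   ]
```

send_rows:
  plan:
    - [[0.015,0.001,0.001],[0,0,0]]
    - [[0.03,0.001,0.001],[0,0,0]]
    - [[0.045,0.001,0.001],[0,0,0]]
    - [[0.06,0.001,0.001],[0,0,0]]
    - [[0.072,0.001,0.001],[0,0,0]]

```text
time_s: 33.1
tcp_pos: [0.5553, 0.2014, 0.1917]
eef_rot: [-158.3, 89.9, -158.3]
contact_force: [0.2, -0.5, -0.1]
gripper_width: 0.0565
```

send_rows:
  plan:
    - [[0.003,0,0],[0,0,0]]
    - [[0.006,0,0],[0,0,0]]
    - [[0.009,0,0],[0,0,0]]
    - [[0.012,0,0],[0,0,0]]
    - [[0.012,0,0],[0,0,0]]

```text
time_s: 33.6
tcp_pos: [0.5554, 0.2014, 0.1901]
eef_rot: [-155.8, 90.0, -155.9]
contact_force: [0.0, -0.2, -0.5]
gripper_width: 0.0561
```

send_rows:
  plan:
    - [[0.002,0,0],[0,0,0]]
    - [[0.004,0,0],[0,0,0]]
    - [[0.005,0,0],[0,0,0]]
    - [[0.005,0,0],[0,0,0]]
    - [[0.005,0,0],[0,0,0]]

```text
time_s: 34.1
tcp_pos: [0.5556, 0.2014, 0.19]
eef_rot: [-53.3, 90.0, -53.3]
contact_force: [-1.9, -0.9, 5.0]
gripper_width: 0.0565
```

send_rows:
  plan:
    - [[0,0,0],[0,0,0]]
    - [[0,0,0],[0,0,0]]
    - [[0,0,0],[0,0,0]]
    - [[0,0,0],[0,0,0]]
    - [[0,0,0],[0,0,0]]
  jaw: 1

```text
time_s: 34.6
tcp_pos: [0.5556, 0.2014, 0.1899]
eef_rot: [-93.1, 90.0, -93.1]
contact_force: [-0.8, 0.9, 0.3]
gripper_width: 0.0867
```

send_rows:
  plan:
    - [[-0.04,0,0],[0,0,0]]
    - [[-0.15,0,0],[0,0,0]]
    - [[-0.33,0,0],[0,0,0]]
    - [[-0.48,0,0],[0,0,0]]
    - [[-0.56,0,0],[0,0,0]]

```text
time_s: 35.1
tcp_pos: [0.5564, 0.2017, 0.2765]
eef_rot: [23.8, 89.8, 23.8]
contact_force: [0.0, 0.6, 0.5]
gripper_width: 0.0873
```

send_rows:
  plan:
    - [[0,-0.12,-0.04],[0,0,0]]
    - [[0,-0.4,-0.14],[0,0,0]]
    - [[0.1,-0.7,-0.26],[0,0,0]]
    - [[0.25,-0.92,-0.35],[0,0,0]]
    - [[0.35,-1,-0.4],[0,0,0]]

```text
time_s: 35.6
tcp_pos: [0.4938, 0.0486, 0.2221]
eef_rot: [49.3, 89.9, 49.2]
contact_force: [1.5, 0.0, -0.3]
gripper_width: 0.0874
```

```bash
cat >> meas.py <<'E'
def lid(c,base=0):
    t=r.trace(c,"lid_knob")
    if not t: return None
    p=pts(c,t[0]["mask"]); z=p[:,2]-base; k=p[z>.040]; d=p[abs(z-.012)<.004]
    hull=cv2.convexHull(d[:,:2].astype(np.float32))[:,0]
    return round(t[0]["score"],2),"top",np.percentile(p[:,2],98).round(4),"knob",fit(cv2.convexHull(k[:,:2].astype(np.float32))[:,0],.0112).round(4) if len(k)>5 else None,"disc",fit(hull,.029).round(4)
E
python3 - <<'E'
from meas import *
for cam in ("wrist","scene","top"):
    c=r.capture(cam); print(cam,rim(c,"upper_tier_c",.154),lid(c))
    if cam=="scene": cv2.imwrite("pics/scene7.png",cv2.resize(c["color"][80:280,200:440,::-1],None,fx=3,fy=3))
E
python3 mv.py '[[0.4377,-0.0115,0.12,0]]'
```

```text
wrist None (0.63, 'top', np.float64(0.0453), 'knob', array([ 0.4382, -0.0116]), 'disc', array([ 0.438 , -0.0115]))
scene ([0.5563, 0.1997, 0.2083, 0.0261, 0.0017, 150.0, 13.0], 0.82) (0.88, 'top', np.float64(0.0456), 'knob', array([ 0.4394, -0.0151]), 'disc', array([ 0.4381, -0.0131]))
top None (0.64, 'top', np.float64(0.0462), 'knob', array([ 0.437 , -0.0109]), 'disc', array([ 0.4371, -0.0112]))
t 36.05 pos [0.497  0.0525 0.224 ] yaw 0.05 tilt [0.19 0.08] j [  29.    4.  -21.    0.  -65. -119.] w 0.0879 F [ 0.3 -0.1  0.1]
[0.4377, -0.0115, 0.12, 0] shift [ 0.691 -0.427 -0.398] turn [ 0.001  0.004 -0.002]
```

View pics/scene7.png

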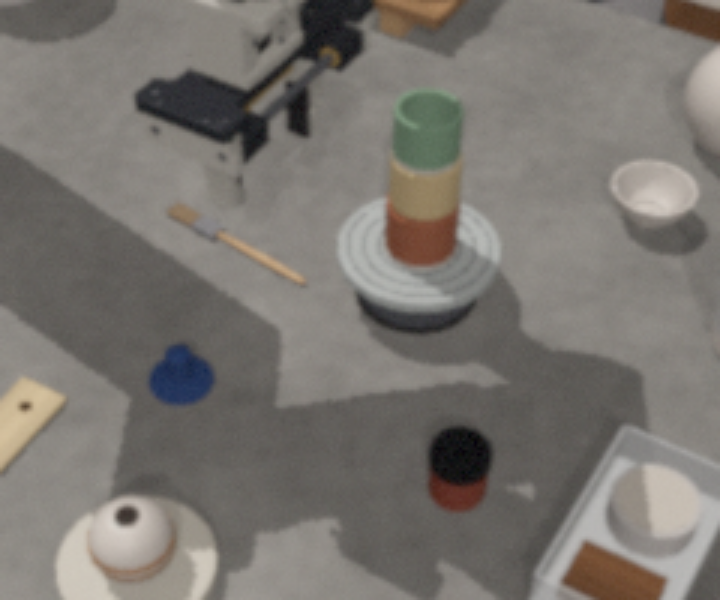

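send_rows:
  plan:
    - [[0.1,-0.07,-0.06],[0,0,0]]
    - [[0.3,-0.2,-0.18],[0,0.002,0]]
    - [[0.52,-0.33,-0.31],[0,0.004,0]]
    - [[0.66,-0.41,-0.38],[0,0.004,0]]
    - [[0.7,-0.427,-0.397],[0,0.004,0]]

```text
time_s: 36.55
tcp_pos: [0.4356, -0.0124, 0.1168]
eef_rot: [172.0, 89.8, 172.0]
contact_force: [0.6, 0.2, -1.2]
gripper_width: 0.0877
```

```bash
python3 - <<'E'
from meas import *
for i in range(2):
    c=r.capture("wrist"); print(lid(c))
E
python3 mv.py '[[0.4378,-0.0115,0.036,0]]'
```

```text
(0.73, 'top', np.float64(0.0455), 'knob', array([ 0.4381, -0.0117]), 'disc', array([ 0.4382, -0.0117]))
(0.68, 'top', np.float64(0.0456), 'knob', array([ 0.438 , -0.0117]), 'disc', array([ 0.4381, -0.0118]))
t 36.75 pos [ 0.4395 -0.0106  0.1198] yaw 0.09 tilt [0.12 0.1 ] j [  24.    4.  -36.   -0.  -50. -114.] w 0.0873 F [ 0.8  1.2 -0.1]
[0.4378, -0.0115, 0.036, 0] shift [ 0.559 -0.007 -0.013] turn [ 0.002  0.003 -0.002]
```

send_rows:
  plan:
    - [[0.08,-0.003,-0.005],[0.002,0.003,0]]
    - [[0.24,-0.007,-0.01],[0.002,0.003,0]]
    - [[0.42,-0.007,-0.01],[0.002,0.003,0]]
    - [[0.53,-0.007,-0.01],[0.002,0.003,0]]
    - [[0.553,-0.007,-0.01],[0.002,0.003,0]]

```text
time_s: 37.25
tcp_pos: [0.4376, -0.0115, 0.0352]
eef_rot: [164.4, 89.8, 164.4]
contact_force: [-0.3, -0.4, 0.4]
gripper_width: 0.0878
```

```bash
python3 mv.py '[[0.438,-0.0117,0.036,0]]'
```

```text
t 37.25 pos [ 0.4376 -0.0115  0.0352] yaw 0.01 tilt [-0.16  0.05] j [  24.   11.  -42.   -0.  -37. -114.] w 0.0878 F [-0.3 -0.4  0.4]
[0.438, -0.0117, 0.036, 0] shift [-0.006 -0.001  0.002] turn [ 0.    -0.004 -0.001]
```

send_rows:
  plan:
    - [[-0.003,0,0.002],[0,-0.003,0]]
    - [[-0.003,0,0.002],[0,-0.003,0]]
    - [[-0.003,0,0.002],[0,-0.003,0]]
    - [[-0.003,0,0.002],[0,-0.003,0]]
    - [[-0.003,0,0.002],[0,-0.003,0]]
  jaw: -0.75
  force: 20

```text
time_s: 37.75
tcp_pos: [0.4383, -0.0113, 0.0362]
eef_rot: [63.7, 89.9, 63.7]
contact_force: [0.4, 1.0, 0.1]
gripper_width: 0.0533
```

send_rows:
  plan:
    - [[0,0,0],[0,0,0]]
    - [[0,0,0],[0,0,0]]
    - [[0,0,0],[0,0,0]]
    - [[0,0,0],[0,0,0]]
    - [[0,0,0],[0,0,0]]

```text
time_s: 38.25
tcp_pos: [0.4385, -0.0116, 0.0366]
eef_rot: [36.8, 89.9, 36.9]
contact_force: [-2.1, -3.0, 9.7]
gripper_width: 0.0185
```

```bash
python3 mv.py '[[0.438,-0.0117,0.18,0]]'
```

```text
t 38.25 pos [ 0.4385 -0.0116  0.0366] yaw 0.05 tilt [0.04 0.03] j [  24.   11.  -42.   -0.  -37. -114.] w 0.0185 F [-2.1 -3.   9.7]
[0.438, -0.0117, 0.18, 0] shift [-0.956  0.    -0.003] turn [ 0.001  0.001 -0.001]
```

send_rows:
  plan:
    - [[-0.06,0,0],[0,0,0]]
    - [[-0.25,0,0],[0,0,0]]
    - [[-0.55,0,0],[0,0,0]]
    - [[-0.85,0,0],[0,0,0]]
    - [[-1,0,0],[0,0,0]]

```text
time_s: 38.75
tcp_pos: [0.4398, -0.0114, 0.191]
eef_rot: [18.5, 89.6, 18.5]
contact_force: [0.1, 0.3, -1.1]
gripper_width: 0.0112
```

send_rows:
  plan:
    - [[-0.15,0.05,0.04],[0,0,0]]
    - [[-0.38,0.18,0.13],[0,0,0]]
    - [[-0.55,0.38,0.27],[0,0,0]]
    - [[-0.65,0.53,0.38],[0,0,0]]
    - [[-0.67,0.6,0.42],[0,0,0]]

```text
time_s: 39.25
tcp_pos: [0.5038, 0.0803, 0.2942]
eef_rot: [20.7, 89.5, 20.8]
contact_force: [-1.0, -0.4, 0.2]
gripper_width: 0.011
```

```bash
python3 - <<'E'
from meas import *
z=r.get_state()["tcp_pos"]
c=r.capture("wrist"); save(c,"wrist8.png"); print(z,lid(c,z[2]-.0366),rim(c,"upper_tier_c",.154))
c=r.capture("top"); print(rim(c,"upper_tier_c",.154))
E
python3 mv.py '[[0.555,0.2015,0.285,0]]'
```

```text
t 39.35 pos [0.5023 0.0795 0.2919] yaw 0.14 tilt [0.31 0.12] j [  31.    2.  -13.    0.  -74. -121.] w 0.011 F [-1.2 -0.1  0.5]
[0.555, 0.2015, 0.285, 0] shift [0.049 0.813 0.353] turn [ 0.003  0.007 -0.003] Traceback (most recent call last):
  File "<stdin>", line 3, in <module>
  File "meas.py", line 27, in lid
    hull=cv2.convexHull(d[:,:2].astype(np.float32))[:,0]
         ~~~~~~~~~~~~~~~~~~~~~~~~~~~~~~~~~~~~~~~~~~^^^^^
TypeError: 'NoneType' object is not subscriptable
```

View pics/wrist8.png

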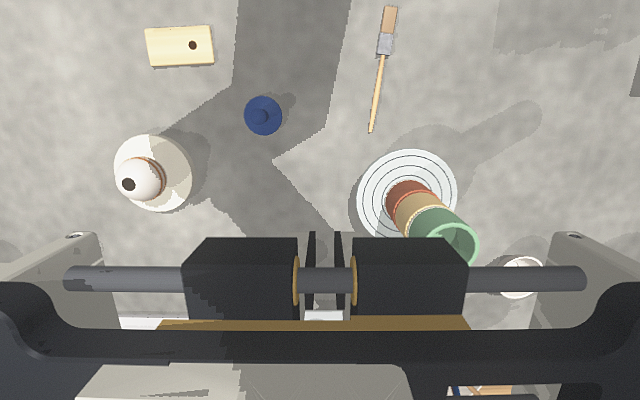

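```bash
python3 - <<'E'
from meas import *
for cam in ("wrist","scene","top"):
    c=r.capture(cam); print(cam,lid(c),rim(c,"upper_tier_c",.154))
E
python3 mv.py '[[0.4378,-0.0115,0.18,0]]'
```

```text
wrist (0.88, 'top', np.float64(0.0452), 'knob', array([ 0.4381, -0.0117]), 'disc', array([ 0.4384, -0.0116])) ([0.5549, 0.2004, 0.2092, 0.0265, 0.0014, 553.0, 7.0], 0.66)
scene (0.58, 'top', np.float64(0.0457), 'knob', array([ 0.4382, -0.0122]), 'disc', array([ 0.4378, -0.013 ])) ([0.5559, 0.1995, 0.2085, 0.0265, 0.0018, 142.0, 13.0], 0.88)
top (0.76, 'top', np.float64(0.0459), 'knob', array([ 0.4376, -0.0104]), 'disc', array([ 0.4377, -0.0104])) None
t 39.8 pos [0.5018 0.078  0.292 ] yaw 0.05 tilt [0.34 0.12] j [  31.    2.  -14.    0.  -74. -121.] w 0.0112 F [0.5 0.2 0.4]
[0.4378, -0.0115, 0.18, 0] shift [ 0.743 -0.598 -0.431] turn [ 0.001  0.007 -0.003]
```

send_rows:
  plan:
    - [[0.1,-0.1,-0.07],[0,0,0]]
    - [[0.3,-0.28,-0.2],[0,0.003,0]]
    - [[0.53,-0.46,-0.33],[0,0.007,0]]
    - [[0.7,-0.57,-0.41],[0,0.007,0]]
    - [[0.75,-0.598,-0.428],[0,0.007,0]]
  jaw: -0.1

```text
time_s: 40.3
tcp_pos: [0.4353, -0.0135, 0.1766]
eef_rot: [161.6, 89.8, 161.6]
contact_force: [0.1, 0.9, 1.1]
gripper_width: 0.0389
```

send_rows:
  plan:
    - [[0.06,0,0],[0,0,0]]
    - [[0.2,0,0],[0,0,0]]
    - [[0.36,0,0],[0,0,0]]
    - [[0.46,0,0],[0,0,0]]
    - [[0.5,0,0],[0,0,0]]

```text
time_s: 40.8
tcp_pos: [0.4354, -0.0129, 0.1007]
eef_rot: [171.2, 89.7, 171.2]
contact_force: [1.0, -0.4, 0.3]
gripper_width: 0.0396
```

```bash
python3 mv.py '[[0.438,-0.0116,0.035,0]]'
```

```text
t 40.8 pos [ 0.4354 -0.0129  0.1007] yaw -0.03 tilt [-0.26  0.04] j [  24.    5.  -38.   -0.  -48. -114.] w 0.0396 F [ 1.  -0.4  0.3]
[0.438, -0.0116, 0.035, 0] shift [0.438 0.008 0.02 ] turn [-0.001 -0.006 -0.001]
```

send_rows:
  plan:
    - [[0.03,0.006,0.01],[0,-0.003,0]]
    - [[0.15,0.008,0.016],[0,-0.006,0]]
    - [[0.3,0.008,0.016],[0,-0.006,0]]
    - [[0.4,0.008,0.016],[0,-0.006,0]]
    - [[0.432,0.008,0.016],[0,-0.006,0]]

```text
time_s: 41.3
tcp_pos: [0.4378, -0.0114, 0.0353]
eef_rot: [134.0, 90.0, 134.0]
contact_force: [-0.6, -0.6, 0.9]
gripper_width: 0.0394
```

send_rows:
  plan:
    - [[0,0,0],[0,0,0]]
    - [[0,0,0],[0,0,0]]
    - [[0,0,0],[0,0,0]]
    - [[0,0,0],[0,0,0]]
    - [[0,0,0],[0,0,0]]
  jaw: -0.7
  force: 25

```text
time_s: 41.8
tcp_pos: [0.4387, -0.0111, 0.0362]
eef_rot: [29.1, 89.9, 29.1]
contact_force: [0.6, 0.3, 6.3]
gripper_width: 0.0189
```

send_rows:
  plan:
    - [[0,0,0],[0,0,0]]
    - [[0,0,0],[0,0,0]]
    - [[0,0,0],[0,0,0]]
    - [[0,0,0],[0,0,0]]
    - [[0,0,0],[0,0,0]]

```text
time_s: 42.3
tcp_pos: [0.4389, -0.0117, 0.0374]
eef_rot: [5.1, 89.9, 5.1]
contact_force: [-4.4, -4.6, 17.0]
gripper_width: 0.0156
```

```bash
python3 - <<'E'
from meas import *
c=r.capture("wrist"); cv2.imwrite("pics/wrist9.png",cv2.resize(c["color"][130:400,170:470,::-1],None,fx=2,fy=2)); print(lid(c))
E
python3 mv.py '[[0.438,-0.0116,0.035,0]]'
```

```text
(0.57, 'top', np.float64(0.0456), 'knob', array([ 0.4379, -0.0116]), 'disc', array([ 0.4384, -0.0118]))
t 42.4 pos [ 0.4389 -0.0116  0.0374] yaw 0.04 tilt [0.14 0.01] j [  24.   11.  -42.    0.  -37. -114.] w 0.0157 F [-3.6 -3.2 16.7]
[0.438, -0.0116, 0.035, 0] shift [ 0.016  0.    -0.006] turn [ 0.001  0.003 -0.   ]
```

View pics/wrist9.png

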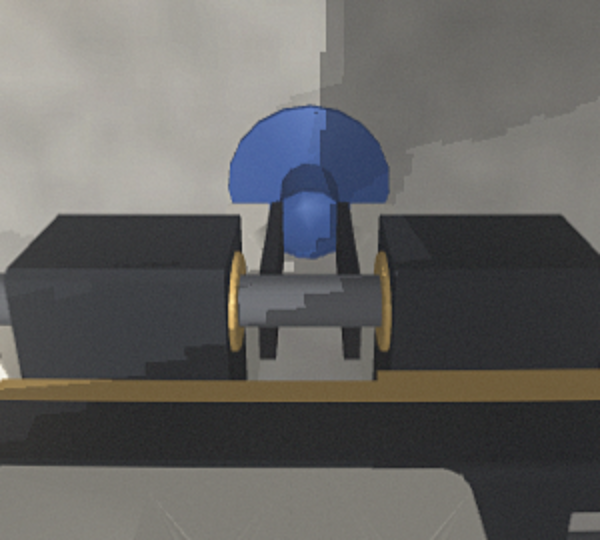

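send_rows:
  plan:
    - [[0,0,0],[0,0,0]]
    - [[0,0,0],[0,0,0]]
    - [[0,0,0],[0,0,0]]
    - [[0,0,0],[0,0,0]]
    - [[0,0,0],[0,0,0]]
  jaw: 0.2

```text
time_s: 42.9
tcp_pos: [0.4388, -0.0116, 0.0373]
eef_rot: [4.5, 89.9, 4.5]
contact_force: [-0.4, 0.5, -0.7]
gripper_width: 0.0493
```

send_rows:
  plan:
    - [[-0.05,0,0],[0,0,0]]
    - [[-0.15,0,0],[0,0,0]]
    - [[-0.28,0,0],[0,0,0]]
    - [[-0.38,0,0.03],[0,0,0]]
    - [[-0.42,0,0.05],[0,0,0]]

```text
time_s: 43.4
tcp_pos: [0.4473, -0.0113, 0.1022]
eef_rot: [12.0, 89.7, 12.0]
contact_force: [-0.1, 1.0, -0.4]
gripper_width: 0.0522
```

```bash
python3 - <<'E'
from meas import *
c=r.capture("wrist"); print(lid(c)); t=r.trace(c,"lid_knob")[0]; p=pts(c,t["mask"])
u=p[:,:2]-[.4381,-.0117]; rr=np.hypot(*u.T)
for a in np.arange(.008,.048,.002):
    m=abs(p[:,2]-a-.001)<.001; l=m&(abs(u[:,1])>abs(u[:,0]))
    if m.sum(): print(round(a*1000),m.sum(),(np.percentile(rr[m],[5,50,95])*1000).round(1), (u[m,1].min()*1000).round(1),(u[m,1].max()*1000).round(1))
E
python3 mv.py '[[0.438,-0.0116,0.04,0]]'
```

```text
(0.91, 'top', np.float64(0.0455), 'knob', array([ 0.438 , -0.0118]), 'disc', array([ 0.438 , -0.0116]))
8 385 [23.4 27.1 28.5] -28.3 28.2
10 1159 [17.9 23.3 27.6] -28.2 27.8
12 611 [10.7 16.2 21.7] -24.2 24.0
14 80 [ 9.7 11.6 15.3] -15.8 13.0
16 8 [ 9.6  9.7 10. ] -8.6 7.4
18 14 [9.5 9.7 9.9] -7.6 9.2
20 9 [9.5 9.8 9.9] -8.5 7.3
22 11 [9.6 9.8 9.9] -9.3 9.0
24 16 [ 9.4  9.7 10. ] -8.3 8.1
26 9 [9.5 9.7 9.9] -7.4 8.0
28 12 [9.5 9.7 9.9] -6.5 6.2
30 8 [ 9.6  9.7 10. ] -6.4 6.2
32 2 [9.7 9.8 9.8] 0.3 1.1
38 12 [11.  11.3 11.6] -10.3 10.9
40 65 [10.1 11.  11.5] -11.1 10.9
42 205 [ 5.7  9.6 11. ] -11.1 10.8
44 299 [2.  6.2 8.7] -8.6 9.1
46 19 [0.7 3.5 6.7] -5.3 5.1
t 43.55 pos [ 0.4463 -0.0116  0.1003] yaw 0.02 tilt [0.15 0.03] j [  24.    6.  -37.    0.  -47. -114.] w 0.0526 F [-0.5  0.  -1.1]
[0.438, -0.0116, 0.04, 0] shift [ 0.402 -0.    -0.056] turn [ 0.     0.003 -0.001]
```

send_rows:
  plan:
    - [[0.05,0,-0.03],[0,0,0]]
    - [[0.16,0,-0.05],[0,0.003,0]]
    - [[0.28,0,-0.055],[0,0.003,0]]
    - [[0.37,0,-0.055],[0,0.003,0]]
    - [[0.395,0,-0.055],[0,0.003,0]]
  jaw: -0.2
  force: 8

```text
time_s: 44.05
tcp_pos: [0.4359, -0.0123, 0.0387]
eef_rot: [-166.1, 89.7, -166.1]
contact_force: [-0.5, 0.0, -0.2]
gripper_width: 0.0348
```

send_rows:
  plan:
    - [[0,0,0],[0,0,0]]
    - [[0,0,0],[0,0,0]]
    - [[0,0,0],[0,0,0]]
    - [[0,0,0],[0,0,0]]
    - [[0,0,0],[0,0,0]]
  jaw: -0.7

```text
time_s: 44.55
tcp_pos: [0.4365, -0.0121, 0.0394]
eef_rot: [-169.1, 89.8, -169.1]
contact_force: [-1.6, 0.1, 5.2]
gripper_width: 0.0135
```

send_rows:
  plan:
    - [[0,0,0],[0,0,0]]
    - [[0,0,0],[0,0,0]]
    - [[0,0,0],[0,0,0]]
    - [[0,0,0],[0,0,0]]
    - [[0,0,0],[0,0,0]]

```text
time_s: 45.05
tcp_pos: [0.4367, -0.012, 0.0395]
eef_rot: [-169.2, 89.9, -169.2]
contact_force: [-0.0, 0.3, 3.4]
gripper_width: 0.0128
```

```bash
python3 - <<'E'
from meas import *
c=r.capture("wrist"); cv2.imwrite("pics/wrist10.png",cv2.resize(c["color"][180:340,230:410,::-1],None,fx=4,fy=3.5)); print(lid(c))
# finger cloud
s=r.get_state(); T=s["tcp_pos"]; v=pts(c,np.ones((400,640),bool))
u=v-T; m=(abs(u[:,0])<.02)&(abs(u[:,1])<.03)&(u[:,2]<.06)&(u[:,2]>-.05)
for a in np.arange(-.045,.06,.005):
    k=m&(abs(u[:,2]-a)<.0025)
    if k.sum(): print(round(a*1000),k.sum(),(u[k].min(0)*1000).round(1),(u[k].max(0)*1000).round(1))
E
```

```text
(0.88, 'top', np.float64(0.0456), 'knob', array([ 0.4371, -0.0106]), 'disc', array([ 0.4382, -0.0118]))
-40 342 [-20. -30. -42.] [ 11.3  30.  -38.1]
-30 1253 [-20.  -28.6 -32.2] [  7.   29.  -27.5]
-25 955 [-20.  -21.7 -27.5] [  6.6  24.1 -22.6]
-20 69 [ -8.8  -9.2 -22.5] [ -1.2   9.5 -17.6]
-15 78 [ -8.7  -9.  -17.4] [ -0.3  10.  -12.7]
-10 70 [ -8.8  -8.7 -12.2] [-2.6  9.  -7.5]
-5 41 [-8.8 -6.6 -7.4] [-5.   7.5 -4.3]
0 75 [-10.1  -7.6  -1.3] [12.5  7.9  2.5]
5 675 [-10.4  -9.7   2.5] [12.2  9.9  7.2]
10 160 [-10.9 -22.1   7.8] [ 3.9 22.4 12.5]
15 230 [-11.3 -22.1  12.5] [ 9.5 22.4 17.5]
20 156 [-11.2 -16.6  17.5] [-8.1 16.9 22.5]
25 266 [-11.  -16.2  22.5] [ 1.9 16.4 27.5]
30 128 [-11.2 -15.7  27.5] [ 2.2 16.  32.4]
35 140 [-11.  -14.7  32.5] [-4.5 14.9 37.5]
40 185 [-11.2 -14.   37.5] [ 8.9 14.4 42.5]
45 152 [-11.3 -13.3  42.5] [ 9.8 13.4 47.4]
50 289 [-10.9 -12.4  47.5] [11.1 12.4 52.5]
55 54 [ -0.8 -10.4  52.5] [11.3 10.6 57.5]
```

View pics/wrist10.png

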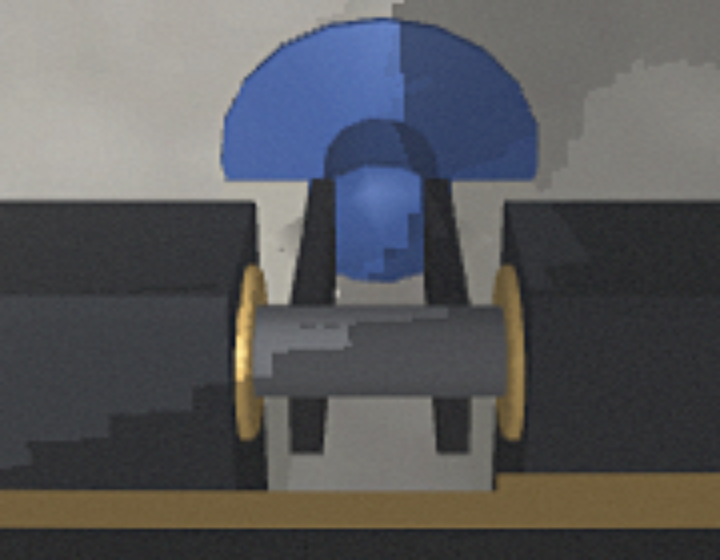

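send_rows:
  plan:
    - [[0,0,0.005],[0,0,0]]
    - [[0,0,0.009],[0,0,0]]
    - [[0,0,0.009],[0,0,0]]
    - [[0,0,0.009],[0,0,0]]
    - [[0,0,0.009],[0,0,0]]
  jaw: 0
  force: 10

```text
time_s: 45.65
tcp_pos: [0.4378, -0.0121, 0.0394]
eef_rot: [-168.3, 89.8, -168.3]
contact_force: [0.2, 0.7, -0.2]
gripper_width: 0.0422
```

send_rows:
  plan:
    - [[0.015,0,0],[0,0,0]]
    - [[0.03,0,0],[0,0,0]]
    - [[0.045,0,0],[0,0,0]]
    - [[0.06,0,0],[0,0,0]]
    - [[0.07,0,0],[0,0,0]]

```text
time_s: 46.15
tcp_pos: [0.4377, -0.0121, 0.0285]
eef_rot: [-167.3, 89.8, -167.3]
contact_force: [0.9, -0.5, 0.3]
gripper_width: 0.044
```

```bash
python3 - <<'E'
from meas import *
c=r.capture("wrist"); print(lid(c))
s=r.get_state(); T=s["tcp_pos"]; v=pts(c,np.ones((400,640),bool))
u=v-T; m=(u[:,0]>-.02)&(u[:,0]<-.0095)&(abs(u[:,1])<.06)&(abs(u[:,1])>.018)&(u[:,2]<.06)&(u[:,2]>-.05)
print(np.histogram(u[m,2]*1000,np.arange(-50,61,2.5)))
E
python3 mv.py '[[0.438,-0.0117,0.02,0]]'
```

```text
(0.64, 'top', np.float64(0.0456), 'knob', array([ 0.4376, -0.0119]), 'disc', array([ 0.4381, -0.0119]))
(array([   0,    0,    0,    0,    0,    0,    0,   46, 1402,   16,    0,
         13,  229,   48,    0,    0,    0,    0,    0,    0,    0,    0,
          1,    6,   71,   75,   81,  101,   91,   98,   96,   89,   75,
         96,   98,  114,  118,  115,   98,   77,    0,    0,    0,    0]), array([-50. , -47.5, -45. , -42.5, -40. , -37.5, -35. , -32.5, -30. ,
       -27.5, -25. , -22.5, -20. , -17.5, -15. , -12.5, -10. ,  -7.5,
        -5. ,  -2.5,   0. ,   2.5,   5. ,   7.5,  10. ,  12.5,  15. ,
        17.5,  20. ,  22.5,  25. ,  27.5,  30. ,  32.5,  35. ,  37.5,
        40. ,  42.5,  45. ,  47.5,  50. ,  52.5,  55. ,  57.5,  60. ]))
t 46.25 pos [ 0.4377 -0.0121  0.0286] yaw 0.01 tilt [-0.19 -0.05] j [  24.   12.  -42.   -0.  -36. -114.] w 0.0436 F [-0.6 -0.2 -0.2]
[0.438, -0.0117, 0.02, 0] shift [0.057 0.003 0.002] turn [ 0.    -0.004  0.001]
```

send_rows:
  plan:
    - [[0.02,0.002,0.002],[0,-0.003,0]]
    - [[0.04,0.002,0.002],[0,-0.003,0]]
    - [[0.065,0.002,0.002],[0,-0.003,0]]
    - [[0.085,0.002,0.002],[0,-0.003,0]]
    - [[0.093,0.002,0.002],[0,-0.003,0]]

```text
time_s: 46.75
tcp_pos: [0.4377, -0.0119, 0.0142]
eef_rot: [-146.9, 89.9, -146.9]
contact_force: [-0.0, 0.6, 0.3]
gripper_width: 0.0438
```

send_rows:
  plan:
    - [[0,0,0],[0,0,0]]
    - [[0,0,0],[0,0,0]]
    - [[0,0,0],[0,0,0]]
    - [[0,0,0],[0,0,0]]
    - [[0,0,0],[0,0,0]]
  jaw: -0.7
  force: 12

```text
time_s: 47.25
tcp_pos: [0.4377, -0.0119, 0.0143]
eef_rot: [-145.2, 89.9, -145.2]
contact_force: [-0.2, -1.3, 0.5]
gripper_width: 0.0217
```

send_rows:
  plan:
    - [[0,0,0],[0,0,0]]
    - [[0,0,0],[0,0,0]]
    - [[0,0,0],[0,0,0]]
    - [[0,0,0],[0,0,0]]
    - [[0,0,0],[0,0,0]]

```text
time_s: 47.75
tcp_pos: [0.4377, -0.0119, 0.0143]
eef_rot: [-144.7, 89.9, -144.7]
contact_force: [0.0, -0.8, -0.4]
gripper_width: 0.0217
```

send_rows:
  plan:
    - [[-0.01,0,0],[0,0,0]]
    - [[-0.03,0,0],[0,0,0]]
    - [[-0.06,0,0],[0,0,0]]
    - [[-0.09,0,0],[0,0,0]]
    - [[-0.1,0,0],[0,0,0]]

```text
time_s: 48.25
tcp_pos: [0.4382, -0.0118, 0.03]
eef_rot: [-118.1, 90.0, -118.1]
contact_force: [0.2, -0.6, -0.2]
gripper_width: 0.0218
```

send_rows:
  plan:
    - [[-0.06,0,0],[0,0,0]]
    - [[-0.25,0,0],[0,0,0]]
    - [[-0.5,0,0],[0,0,0]]
    - [[-0.75,0,0],[0,0,0]]
    - [[-0.85,0,0],[0,0,0]]

```text
time_s: 48.75
tcp_pos: [0.4397, -0.0114, 0.1617]
eef_rot: [10.3, 89.7, 10.4]
contact_force: [-0.1, 0.5, -0.8]
gripper_width: 0.0216
```

send_rows:
  plan:
    - [[-0.1,0.05,0.04],[0,0,0]]
    - [[-0.35,0.18,0.13],[0,0,0]]
    - [[-0.58,0.38,0.27],[0,0,0]]
    - [[-0.7,0.55,0.4],[0,0,0]]
    - [[-0.72,0.62,0.45],[0,0,0]]

```text
time_s: 49.25
tcp_pos: [0.5089, 0.0837, 0.2734]
eef_rot: [16.2, 89.4, 16.3]
contact_force: [-0.6, -0.8, -0.3]
gripper_width: 0.0214
```

```bash
python3 - <<'E'
from meas import *
z=r.get_state()["tcp_pos"]; b=z[2]-.0143
c=r.capture("wrist"); save(c,"wrist11.png"); print(z,b)
try: print(lid(c,b))
except Exception as e: print(e)
print(rim(c,"upper_tier_c",.154))
E
python3 mv.py '[[0.5553,0.2014,0.26,0]]'
```

```text
[0.50887406 0.08369761 0.27335866] 0.2590586558755493
(0.82, 'top', np.float64(0.3044), 'knob', array([0.508 , 0.0837]), 'disc', array([0.5091, 0.084 ]))
([0.5548, 0.2001, 0.2093, 0.0264, 0.0014, 532.0, 6.0], 0.88)
t 49.4 pos [0.5061 0.0818 0.2696] yaw 0.08 tilt [0.21 0.04] j [  31.    3.  -15.    0.  -71. -121.] w 0.0216 F [ 0.3 -0.2 -0.9]
[0.5553, 0.2014, 0.26, 0] shift [0.066 0.797 0.329] turn [ 0.002  0.005 -0.001]
```

View pics/wrist11.png

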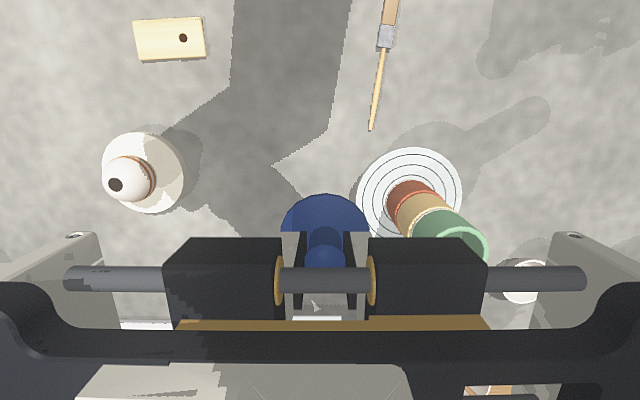

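send_rows:
  plan:
    - [[0.0,0.1,0.04],[0,0,0]]
    - [[0.02,0.33,0.14],[0,0.003,0]]
    - [[0.04,0.58,0.24],[0,0.005,0]]
    - [[0.06,0.74,0.31],[0,0.005,0]]
    - [[0.066,0.797,0.328],[0,0.005,0]]

```text
time_s: 49.9
tcp_pos: [0.555, 0.2028, 0.2582]
eef_rot: [-163.1, 89.8, -162.9]
contact_force: [0.3, -0.3, -1.0]
gripper_width: 0.0217
```

send_rows:
  plan:
    - [[0.02,0,0],[0,0,0]]
    - [[0.05,0,0],[0,0,0]]
    - [[0.08,0,0],[0,0,0]]
    - [[0.09,0,0],[0,0,0]]
    - [[0.09,0,0],[0,0,0]]

```text
time_s: 50.4
tcp_pos: [0.5548, 0.2021, 0.2446]
eef_rot: [-162.5, 89.8, -162.4]
contact_force: [0.2, -0.4, -0.6]
gripper_width: 0.0216
```

```bash
python3 mv.py '[[0.5552,0.2014,0.229,0]]'
```

```text
t 50.4 pos [0.5548 0.2021 0.2446] yaw 0.09 tilt [-0.16 -0.05] j [  39.   12.   -8.   -0.  -70. -129.] w 0.0216 F [ 0.2 -0.4 -0.6]
[0.5552, 0.2014, 0.229, 0] shift [ 0.104 -0.005  0.003] turn [ 0.002 -0.003  0.001]
```

send_rows:
  plan:
    - [[0.03,-0.003,0.002],[0,-0.003,0]]
    - [[0.07,-0.004,0.003],[0,-0.003,0]]
    - [[0.1,-0.004,0.003],[0,-0.003,0]]
    - [[0.12,-0.004,0.003],[0,-0.003,0]]
    - [[0.12,-0.004,0.003],[0,-0.003,0]]

```text
time_s: 50.9
tcp_pos: [0.5549, 0.2013, 0.226]
eef_rot: [-131.6, 89.9, -131.5]
contact_force: [-0.4, -0.1, -0.8]
gripper_width: 0.0218
```

```bash
python3 mv.py '[[0.5552,0.2014,0.2192,0]]'
```

```text
t 50.9 pos [0.5549 0.2013 0.226 ] yaw 0.08 tilt [-0.07 -0.08] j [  39.   13.  -10.    0.  -68. -129.] w 0.0218 F [-0.4 -0.1 -0.8]
[0.5552, 0.2014, 0.2192, 0] shift [0.045 0.001 0.002] turn [ 0.002 -0.002  0.002]
```

send_rows:
  plan:
    - [[0.009,0.001,0.002],[0,0,0]]
    - [[0.018,0.001,0.002],[0,0,0]]
    - [[0.027,0.001,0.002],[0,0,0]]
    - [[0.036,0.001,0.002],[0,0,0]]
    - [[0.044,0.001,0.002],[0,0,0]]

```text
time_s: 51.4
tcp_pos: [0.5552, 0.2015, 0.2193]
eef_rot: [-129.9, 89.9, -129.8]
contact_force: [-1.0, 0.1, -1.6]
gripper_width: 0.0215
```

send_rows:
  plan:
    - [[0.002,0,0],[0,0,0]]
    - [[0.004,0,0],[0,0,0]]
    - [[0.006,0,0],[0,0,0]]
    - [[0.008,0,0],[0,0,0]]
    - [[0.008,0,0],[0,0,0]]

```text
time_s: 51.9
tcp_pos: [0.5553, 0.2015, 0.2183]
eef_rot: [-124.2, 89.9, -124.1]
contact_force: [0.7, 0.9, 0.6]
gripper_width: 0.0216
```

send_rows:
  plan:
    - [[0.002,0,0],[0,0,0]]
    - [[0.004,0,0],[0,0,0]]
    - [[0.005,0,0],[0,0,0]]
    - [[0.005,0,0],[0,0,0]]
    - [[0.005,0,0],[0,0,0]]

```text
time_s: 52.4
tcp_pos: [0.5556, 0.2016, 0.2182]
eef_rot: [-83.1, 89.9, -83.0]
contact_force: [-0.9, -0.2, 5.4]
gripper_width: 0.0217
```

send_rows:
  plan:
    - [[0,0,0],[0,0,0]]
    - [[0,0,0],[0,0,0]]
    - [[0,0,0],[0,0,0]]
    - [[0,0,0],[0,0,0]]
    - [[0,0,0],[0,0,0]]
  jaw: -0.1

```text
time_s: 52.9
tcp_pos: [0.5555, 0.2015, 0.218]
eef_rot: [-101.2, 89.9, -101.2]
contact_force: [-0.5, 0.2, -0.5]
gripper_width: 0.0391
```

send_rows:
  plan:
    - [[-0.04,0,0],[0,0,0]]
    - [[-0.12,0,0],[0,0,0]]
    - [[-0.25,0,0],[0,0,0]]
    - [[-0.38,0,0],[0,0,0]]
    - [[-0.44,0,0],[0,0,0]]

```text
time_s: 53.4
tcp_pos: [0.5564, 0.202, 0.287]
eef_rot: [10.3, 89.8, 10.4]
contact_force: [0.8, -0.2, -0.1]
gripper_width: 0.0394
```

send_rows:
  plan:
    - [[0,-0.15,-0.05],[0,0,0]]
    - [[0,-0.42,-0.15],[0,0,0]]
    - [[0,-0.7,-0.25],[0,0,0]]
    - [[0,-0.92,-0.33],[0,0,0]]
    - [[0,-1,-0.35],[0,0,0]]

```text
time_s: 53.9
tcp_pos: [0.5024, 0.049, 0.2873]
eef_rot: [15.0, 89.8, 15.1]
contact_force: [0.7, -0.3, -0.5]
gripper_width: 0.0396
```

```bash
python3 - <<'E'
from meas import *
for cam in ("scene","top"):
    c=r.capture(cam)
    try: print(cam,"lid",lid(c,.204))
    except Exception as e: print(e)
    print(vase(c,[.5257,-.188,.048]))
    t=r.trace(c,"jar_c")[0]; p=pts(c,t["mask"]); print("jar",np.percentile(p,[2,50,98],axis=0).round(3).tolist())
    if cam=="scene": cv2.imwrite("pics/scene12.png",cv2.resize(c["color"][60:280,200:440,::-1],None,fx=2.7,fy=2.7))
E
python3 mv.py '[]'
```

```text
scene lid (0.91, 'top', np.float64(0.2502), 'knob', array([0.5561, 0.1945]), 'disc', array([0.5545, 0.1991]))
(0.65, array([ 0.5247, -0.1889,  0.0468]))
jar [[0.676, -0.011, 0.004], [0.7, 0.002, 0.049], [0.721, 0.034, 0.054]]
top lid None
(0.65, array([ 0.525 , -0.1878,  0.0465]))
jar [[0.469, -0.241, 0.014], [0.52, -0.176, 0.019], [0.581, -0.129, 0.023]]
t 54.3 pos [0.5045 0.0526 0.2865] yaw 0.16 tilt [0.14 0.02] j [  28.    2.  -14.    0.  -74. -118.] w 0.0393 F [0.3 0.2 0.3]
```

View pics/scene12.png

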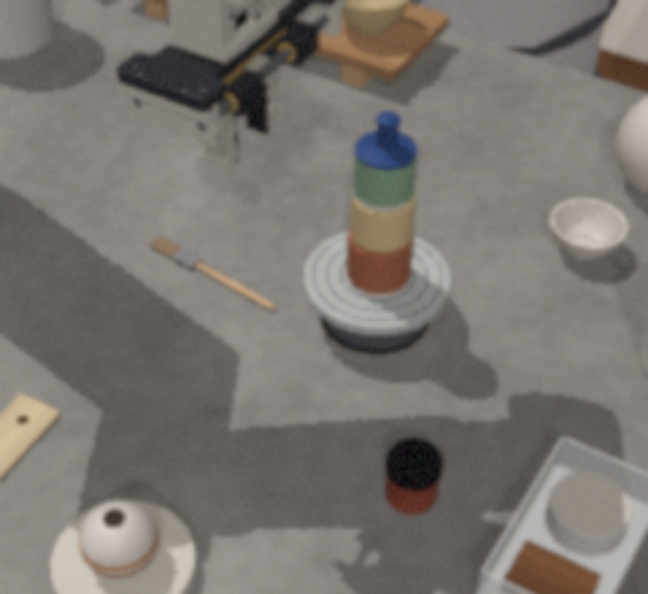

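```bash
python3 -c "
from plant import r
print(r.close_job())"
```

```text
the job is handed in; nothing more can be done
None
```

The vase now stands on the plaster bat, and the jar is built on the wheel: red base, buff middle, green upper tier, then the blue lid. I handed the job in at about 54 s of the 136 s allowed.

**Last checks:**
- **Tiers and lid:** After each placing, the cameras read the middle rim at about 161 mm (162 expected) and the upper rim at about 208–209 mm (210 expected). The lid top read 250 mm (250 expected). The stack looks straight in the final picture.
- **Centring:** The arm released the base, middle, upper tier and lid within about 1 mm of the measured wheel middle.
- **Vase:** It stands within about 1–2 mm of the bat's middle.
- **Jar:** The black-lidded jar reads the same position as at the start in the scene camera.
- **Robot:** The gripper is clear of everything. The highest wrist force I saw was 17 N.

**What failed or disagreed:**
- **Lid grasp:** The first attempt came away empty, and in two more tries the fingers were only squeezing the top of the knob. The lid did not move. The wrist depth picture showed the fingertips ending about 6–8 mm above the reported TCP instead of 19 mm below it. I gripped about 22 mm lower and the lid came up cleanly.
- **Earlier grips:** By the same offset, the vase and tiers were held nearer their tops than I intended, but none slipped.
- **Cameras:** The top and scene cameras differ by up to about 3 mm in y, so I relied mostly on the wrist camera. In the final check the top camera missed the lid, and its reading for the jar was the bat.

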